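Press a bushing home in a bearing bracket on the bench press

TASK

Press the bushing into the bearing bracket: put the bracket on the bed of the bench press, boss end first, slide it in under the keeper strips of the guide rails until its nose is fully home against the back stop below the ram, and only then pull the press lever all the way down so that the bushing goes in flush. Let the lever come back up and leave the bracket there in the press. Do not disturb the other things on the bench.

Things in the scene. Friction and masses are not known exactly. Their poses are not given: they have to be found in the camera images.
- bracket: Raw aluminium bearing bracket (sizes in mm), loose, about 0.45 kg, left or right of the press. Flat foot 80 wide (y), 12 thick: straight tail to 95 behind the origin (-x), round nose of radius 40 about the origin. A round boss, 56 in diameter, 36 tall, stands on the origin; behind it a low web 8 wide, 12 tall, to 60 behind. Origin: underside, on the boss axis; x to the nose (boss end), z up.
- boss (a point): Centre of the boss's top face, on the bracket, 48 above its underside.
- bushing (a joint): How far the brass bushing (30 in diameter) is pressed into the boss, in m: 0 = standing 8 mm proud, 0.008 = flush with the boss's top face. A tight fit: it moves under about 20 N and stays where it is left.
- bushing_top (a point): Centre of the bushing's top face (56 above the bracket's underside while proud, 48 when flush).
- press: Hand-lever bench press fixed to the bench, open front to the robot (mm). Origin: on the bench top under the ram axis; x away from the operator to the column, z up. Flat bed 140 wide, top 20 above the bench, from x = -280 back to the column (x = 115, 38 in diameter, 440 tall). Guide rails on the bed run along x; the bracket slides between them to the back stop under the ram.
- rail_mouth (a point): On the bed between the front ends of the guide rails, press frame (-130, 0, 20). Rails run from here to x = +60, inner faces at y = +-42 (2 clear of the foot at each side); flared lead-ins stand before them to x = -171. Keeper strips on the rails overhang the foot: inner edges at y = +-34, undersides 15 and tops 23 above the bed.
- stop_face (a point): Foot of the back stop's front face, press frame (40, 0, 20); the stop is 26 tall, 66 wide. The nose touches it when the boss is under the ram.
- head_front (a point): Lower front edge of the press head, press frame (-33, 0, 119). The head overhangs the bed from here back to the column, y = +-30, up to 226 above the bench (spring housing on top to 272). The raised ram's foot, 36 in diameter, is 96 above the bench. A gripper cannot follow the boss under the head: push the tail end for the last stretch.
- ram_axis (a point): Point on the bed's top face under the ram axis, in the press frame (0, 0, 20).
- lever (a joint): Angle of the press lever, rad: 0 = up (held by its spring), 0.96 = fully down at the depth stop, where the ram, geared to it, has come down 28.5 mm and leaves the bushing of a bracket on the bed just flush. It takes about 3 to 10 N at the ball; the spring raises it again.
- lever_ball (a point): Centre of the black ball, 32 in diameter, on the lever's end, press's -y side. The lever turns about the line along the press's y through (20, 0, 170); the ball is 170 from it. Press frame: at rest (-77, -120, 309), 55 degrees above level towards the operator; fully down (-150, -120, 170), level with the pivot. A rod 12 in diameter joins it to the hub at (20, -79, 170).
- cover: Bystander: round bearing cover, 84 in diameter, 26 mm tall; origin under its centre.
- mallet: Bystander: mallet lying along its x, handle to -x, head at +x, about 235 long, 40 mm tall.
- wrench: Bystander: wrench 190 mm long lying along its x.
- oiler: Bystander: white oil bottle, 56 in diameter, 140 mm tall.
- tray: Bystander: steel tray 80 x 130 x 30 mm with two spare bushings in it.
- gauge: Bystander: plug gauge, about 103 long and 22 mm thick, lying along its x.
There are look-alikes about, which are no part of the job. Leave any blue, pink or red look-alike of the bracket alone.

How it is judged:
By the outcome, as a careful person would: the job done as asked, in the order asked, and still so for the second after the job is handed in, with the robot touching nothing.
It also fails if it takes over 72 s, if anything falls off the work surface, if the arm or the gripper's body presses on something with over 40 N, if the wrist force passes 120 N, or if a joint passes its speed limit or range.

ROBOT

A 6-joint arm with a two-finger parallel gripper is mounted at the origin on the work surface. World frame = base frame: x ahead of the robot, y to its left, z up, the work surface at z = 0. Lengths are in m, angles in rad, forces in N, time in s.
With the tool pointing down it reaches from about 0.35 to 0.775 m from the base axis. Payload 5.5 kg.
Tool frame: the origin (TCP) lies on the mounting face of the last link; the fingertips stand 173 mm ahead of it and the grasp point (between the pads) lies 155 mm ahead of it; z points along the fingers, y is the direction in which the jaws open and shut (so a half turn about z gives the same grasp; the last joint's range is limited). The gripper opens to 85 mm and grips with 20 to 120 N. Pads are 22 mm wide; open, the fingers measure 114 mm over their backs; the gripper's body (76 mm by 85 mm) begins 54 mm behind the grasp point. The pads swing forward as they close: fully open they stand 13 mm farther back than shut.
Start: joints at [-1.288, 0.313, 0.046, 1.304, 0, 1.431], TCP at [0.236, -0.524, 0.405] pointing down, gripper open.
Joint ranges: [-2.76, 2.76], [-0.86, 1.69], [-1.03, 1.26], [-2.2, 2.34], [-1.47, 1.5], [-3.14, 3.14]. Speed limits (rad/s): [2.57, 2.57, 3.14, 3.14, 3.14, 3.14].

INTERFACE

Orientations are given as a unit quaternion [w, x, y, z].
In Python, from workcell import get_state, eyes, env gives the robot as it stands. The module is installed in compiled form; this text tells all that it offers.
- The arm moves only by the tool carry_out, never from a script. Its argument "motion" is a list of rows, each an object of numbers: "jaw": the opening, from -1 (shut) to 1 (fully open); "tx", "ty", "tz": the shift along the tool's x, y, z in cm; "wx", "wy", "wz": the turn, a rotation vector about the tool's x, y, z in degrees. In form: [{"jaw": .., "tx": .., "ty": .., "tz": .., "wx": .., "wy": .., "wz": ..}, ...]. A call has 1 to 20 rows; each row shifts and turns the commanded pose from where the row before left it, along the tool's axes as they then stand; what a row does not reach is not made up. A row lasts 1/8 s, in which the tool goes at most 62.5 mm and 10.7 degrees, less where a joint would pass 70% of its speed; a pose out of reach is approached as far as the arm can. A call with a gripper value outside its range is refused whole. The fingers move at their own pace and stop on an object; "force" is the grip in N (left out, the last holds). Time passes only in rows, so rows that do not move let the fingers close. It gives the time, the measured TCP pose, the force and the opening at its end, in the units of the state.
- get_state(): the state, without advancing time (a new reading comes with each control period).
- eyes.read_camera(name): name is "scene" or "top" or "wrist"; returns the picture (480x640x3 uint8, blue, green, red); there is no depth.
- eyes.calibration(name): a dict with "K" (3x3 intrinsics, pixels), "camera_from_world" (4x4, takes a point from world to camera coordinates). Camera axes: x right, y up, looking along -z (the intrinsics and any distortion apply to the point x, -y, -z); pixel columns grow to the right and rows downward; lengths in m; the calibration is good to about 2 mm. A picture is of the moment at which its call begins: read the wrist's pose just before it. calibration takes no time and is no camera call; for the wrist camera it gives the pose at the moment of the call.
- env.hand_in(): hands the job in, once; it reports no verdict.
The state is a dict: "clock": time; "joint_pos": joint angles; "qvel": joint speeds; "tau": joint torques, N m; "tcp_pos": TCP position; "orientation": TCP orientation; "wrist_force": force on the tool from outside, world axes, zero at the start; "ft_torque": the same for the moment, N m; "finger_gap": finger opening in m.
Only numpy, scipy, OpenCV 4.12 (cv2) and the standard library are available. Lean on these libraries where they do the work, as an engineer would, in place of code of your own. Each camera call takes 0.05 s, during which the arm holds its last target.

## Working session

There is one attempt and no reset: what is moved stays moved. The work goes in short steps, Python scripts to look and compute and a tool call to move; the robot and the scene stay as the last step left them, time stands still between calls to the robot, and variables do not carry over. Pictures are saved under pics/ and viewed, and the job is handed in when it is done.

Besides the shell and the picture viewer there is one more tool, called after "Call:" in YAML: its name, and indented under it one key for each argument. carry_out: Moves the arm, as the interface text tells. Its arguments: {"type":"object","properties":{"motion":{"type":"array"},"force":{"type":"number"}},"required":["motion"]}

```bash
mkdir -p pics; cat > h.py <<'E'
import numpy as np, cv2
from workcell import get_state, eyes, env
def save(n,img): cv2.imwrite('pics/'+n+'.png',img)
E
python3 - <<'E'
from h import *
np.set_printoptions(precision=4,suppress=True)
for c in ("scene","top"):
    save(c+"0",eyes.read_camera(c)); k=eyes.calibration(c); print(c,{a:np.array(b) if not isinstance(b,str) else b for a,b in k.items()})
print(get_state())
E
```

```text
scene {'K': array([[488.8997,   0.    , 323.1139],
       [  0.    , 488.8997, 237.4021],
       [  0.    ,   0.    ,   1.    ]]), 'camera_from_world': array([[-0.5575,  0.8302, -0.0017,  0.313 ],
       [-0.5583, -0.3735,  0.7408,  0.1229],
       [ 0.6143,  0.414 ,  0.6717, -1.6089],
       [ 0.    ,  0.    ,  0.    ,  1.    ]])}
top {'K': array([[604.5789,   0.    , 315.413 ],
       [  0.    , 604.5789, 229.9305],
       [  0.    ,   0.    ,   1.    ]]), 'camera_from_world': array([[ 0.0047, -0.9999, -0.009 , -0.0491],
       [ 0.9817,  0.0029,  0.1903, -0.5238],
       [-0.1903, -0.0097,  0.9817, -1.5187],
       [ 0.    ,  0.    ,  0.    ,  1.    ]])}
{'clock': 0.1, 'joint_pos': array([-1.2876,  0.3139,  0.0451,  1.3036,  0.    ,  1.4312]), 'qvel': array([-0.0006, -0.0002,  0.0022, -0.0002, -0.0007, -0.0008]), 'tau': array([  0.0025, -48.1727,  29.9242,   0.0127,  -0.0002,  -0.    ]), 'tcp_pos': array([ 0.2359, -0.5242,  0.4039]), 'orientation': array([-0.0008,  0.9777,  0.2098, -0.    ]), 'wrist_force': array([-0.1241,  0.0544,  0.1541]), 'ft_torque': array([-0.0264,  0.0251, -0.0493]), 'finger_gap': 0.08556608618113695}
```

View pics/scene0.png

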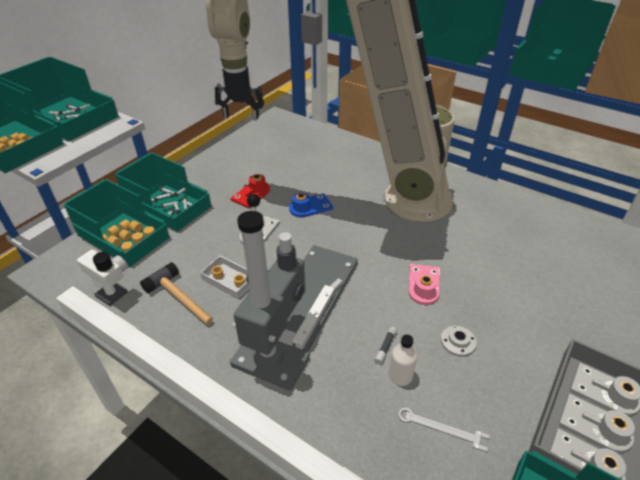

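View pics/top0.png

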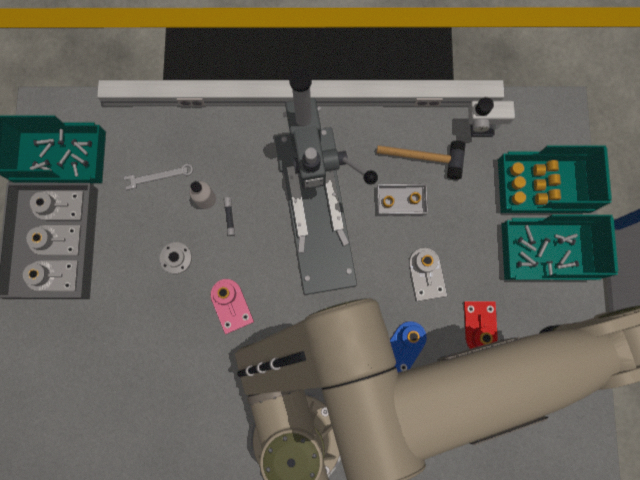

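Candidates: grey bracket top (427,270), pink (228,300), blue (405,345), red (481,325), and three grey ones stacked in a tray at (40,205), (37,240), (36,273). The loose raw one is (427,270). I'll check it in close crops.

```bash
python3 - <<'E'
from h import *
t=cv2.imread('pics/top0.png')
save('tb',cv2.resize(t[235:310,395:465],None,fx=8,fy=8,interpolation=cv2.INTER_CUBIC))
save('tp',cv2.resize(t[70:300,260:400],None,fx=2.6*1,fy=2.6,interpolation=cv2.INTER_CUBIC))
save('tp2',cv2.resize(t[180:300,280:370],None,fx=5,fy=5,interpolation=cv2.INTER_CUBIC))
E
```

```text
(no output)
```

View pics/tb.png

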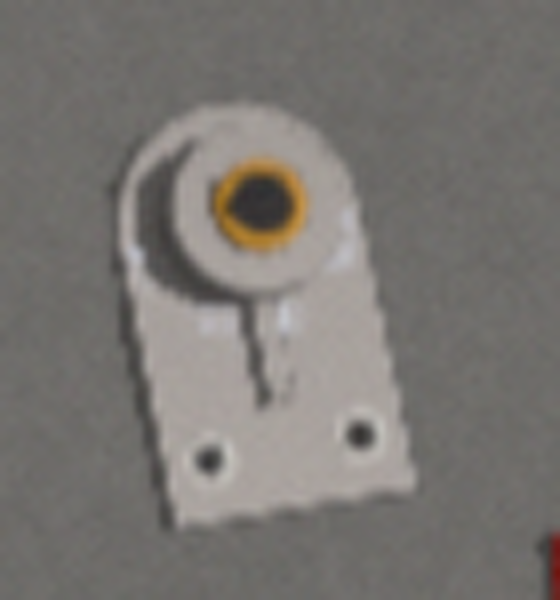

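View pics/tp.png

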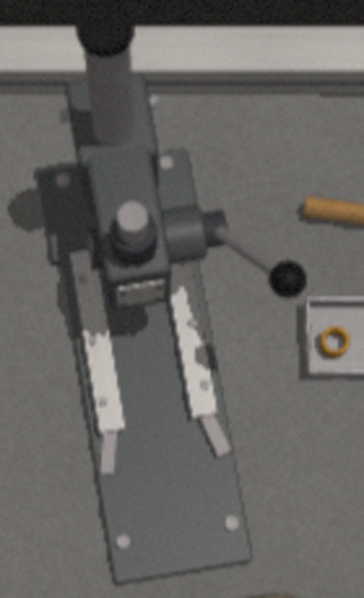

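View pics/tp2.png

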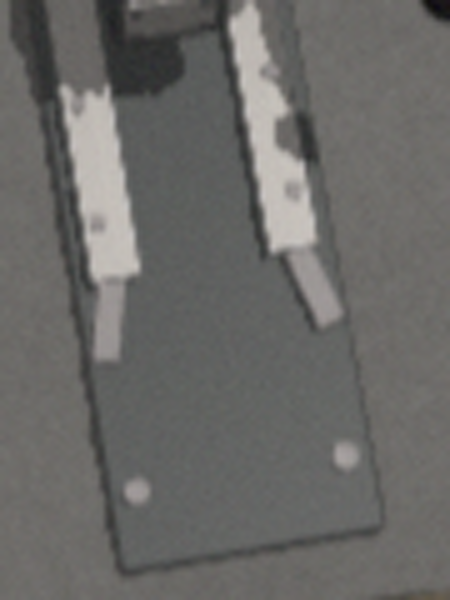

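Crop confirms: raw grey loose bracket, brass bushing at (427.5,260.5), nose towards top of image, tail corners (417.5,300.6), (446.6,296). Press bed corners (304.4,294.4), (356,285); keeper inner corners (307.6,234), (334,230.6); ball (370.4,176.9). Fit both poses.

```bash
cat >> h.py <<'E'
from scipy.optimize import least_squares
from scipy.spatial.transform import Rotation as R
def proj(cal,P):
    T=np.array(cal["camera_from_world"]);K=np.array(cal["K"])
    c=(T[:3,:3]@np.atleast_2d(P).T).T+T[:3,3]; q=np.c_[c[:,0],-c[:,1],-c[:,2]]
    u=(K@q.T).T; return u[:,:2]/u[:,2:]
def unproj(cal,uv,z):
    T=np.array(cal["camera_from_world"]);K=np.array(cal["K"])
    d=np.linalg.inv(K)@np.array([uv[0],uv[1],1.]); d=T[:3,:3].T@np.array([d[0],-d[1],-d[2]])
    o=-T[:3,:3].T@T[:3,3]; return o+d*(z-o[2])/d[2]
def tf(p,L): # p=x,y,yaw
    c,s=np.cos(p[2]),np.sin(p[2]); L=np.atleast_2d(L)
    return np.c_[p[0]+c*L[:,0]-s*L[:,1],p[1]+s*L[:,0]+c*L[:,1],L[:,2]]
def fit(obs,p0): # obs list of (cal, L(mm), uv)
    def f(p): return np.concatenate([ (proj(c,tf(p,np.array(L)/1000.))-np.array(uv)).ravel() for c,L,uv in obs])
    r=least_squares(f,p0); return r.x,f(r.x).reshape(-1,2)
E
python3 - <<'E'
from h import *
np.set_printoptions(precision=4,suppress=True)
c=eyes.calibration("top")
print(fit([(c,[[-280,70,20],[-280,-70,20],[-130,34,43],[-130,-34,43],[-77,-120,309]],[[304.4,294.4],[356,285],[307.6,234],[334,230.6],[370.4,176.9]])],[.6,0,.1]))
print(fit([(c,[[0,0,56],[-95,40,12],[-95,-40,12]],[[427.5,260.5],[417.5,300.6],[446.6,296]])],[.5,-.2,.1]))
E
```

```text
(array([ 0.6476, -0.0384,  0.1718]), array([[-0.6493, -0.12  ],
       [ 0.9146,  0.2552],
       [ 0.17  ,  0.2862],
       [-0.4929, -0.624 ],
       [ 0.0483,  0.1604]]))
(array([ 0.4447, -0.3342,  0.1713]), array([[ 0.0936, -0.2272],
       [-0.6161,  0.385 ],
       [ 0.5212, -0.1629]]))
```

Press ≈ (0.648,-0.038), yaw 9.8°; bracket ≈ (0.445,-0.334), yaw 9.8° — consistent (residuals <1 px). Move over the bracket aligned with it and refine with the wrist camera.

Call:
carry_out:
  motion:
    - {"wz":7.2}
    - {"wz":7.2}
    - {"tx":2.2,"ty":-1.6}
    - {"tx":2.2,"ty":-1.6}
    - {"tx":2.2,"ty":-1.6}
    - {"tx":2.2,"ty":-1.6}
    - {"tx":2.2,"ty":-1.6}
    - {"tx":2.2,"ty":-1.6}
    - {"tx":2.2,"ty":-1.6}
    - {"tx":2.2,"ty":-1.6}
    - {"tx":2.2,"ty":-1.6}
    - {"tx":2.2,"ty":-1.6}
    - {}

```text
invalid input at $.motion[0]: expected keys jaw, tx, ty, tz, wx, wy, wz
```

```bash
python3 - <<'E'
from h import *
np.set_printoptions(precision=4,suppress=True)
s=get_state();print(s['clock'],s['tcp_pos'],s['orientation'],s['joint_pos'],s['wrist_force'])
c=eyes.calibration("wrist")
save('w1',eyes.read_camera("wrist")); np.savez('w1.npz',**{k:np.array(v) for k,v in c.items() if k in('K','camera_from_world')})
print(c)
print(proj(c,tf([.4447,-.3342,.171],np.array([[0,0,56],[-95,40,12],[-95,-40,12],[40,0,12]])/1000)))
E
```

```text
0.1 [ 0.2359 -0.5242  0.4039] [-0.0008  0.9777  0.2098 -0.    ] [-1.2876  0.3139  0.0451  1.3036  0.      1.4312] [-0.1241  0.0544  0.1541]
{'K': array([[338.6511,   0.    , 315.9943],
       [  0.    , 338.6511, 239.9625],
       [  0.    ,   0.    ,   1.    ]]), 'camera_from_world': array([[ 0.4099, -0.9121, -0.0014, -0.5748],
       [ 0.8699,  0.3914, -0.3   ,  0.0387],
       [ 0.2742,  0.1218,  0.9539, -0.38  ],
       [ 0.    ,  0.    ,  0.    ,  1.    ]])}
[[ 194.8371 -143.7415]
 [ 153.0952    8.8694]
 [ 238.6528   33.3921]
 [ 220.4656 -163.1315]]
```

View pics/w1.png

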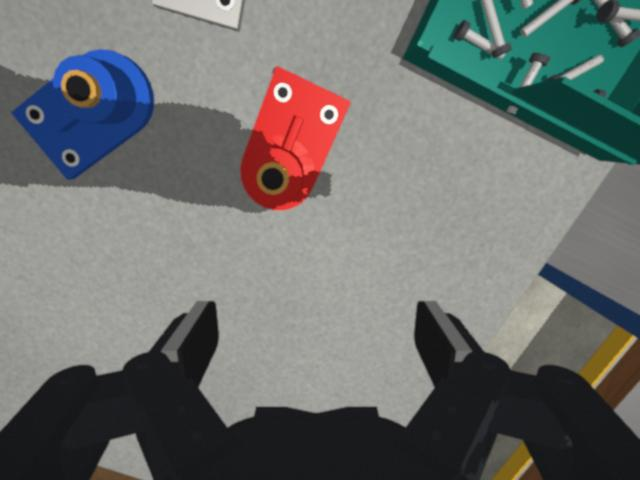

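Call:
carry_out:
  motion:
    - {"jaw":1,"tx":0,"ty":0,"tz":0,"wx":0,"wy":0,"wz":7.2}
    - {"jaw":1,"tx":0,"ty":0,"tz":0,"wx":0,"wy":0,"wz":7.2}
    - {"jaw":1,"tx":2.2,"ty":-2.3,"tz":0,"wx":0,"wy":0,"wz":0}
    - {"jaw":1,"tx":2.2,"ty":-2.3,"tz":0,"wx":0,"wy":0,"wz":0}
    - {"jaw":1,"tx":2.2,"ty":-2.3,"tz":0,"wx":0,"wy":0,"wz":0}
    - {"jaw":1,"tx":2.2,"ty":-2.3,"tz":0,"wx":0,"wy":0,"wz":0}
    - {"jaw":1,"tx":2.2,"ty":-2.3,"tz":0,"wx":0,"wy":0,"wz":0}
    - {"jaw":1,"tx":2.2,"ty":-2.3,"tz":0,"wx":0,"wy":0,"wz":0}
    - {"jaw":1,"tx":2.2,"ty":-2.3,"tz":0,"wx":0,"wy":0,"wz":0}
    - {"jaw":1,"tx":0,"ty":0,"tz":0,"wx":0,"wy":0,"wz":0}
    - {"jaw":1,"tx":0,"ty":0,"tz":0,"wx":0,"wy":0,"wz":0}

```text
clock: 1.52
tcp_pos: [0.3601, -0.3397, 0.4046]
orientation: [0.0, 0.996, 0.086, -0.0]
wrist_force: [-0.3, 0.9, -0.1]
finger_gap: 0.0853
```

```bash
cat >> h.py <<'E'
np.set_printoptions(precision=4,suppress=True)
def look(n,name="wrist"):
    s=get_state();c=eyes.calibration(name);im=eyes.read_camera(name);save(n,im)
    np.savez(n+'.npz',K=np.array(c['K']),camera_from_world=np.array(c['camera_from_world']));st(s);return c,im
def st(s=None):
    s=s or get_state(); q=s['orientation'];M=R.from_quat([q[1],q[2],q[3],q[0]]).as_matrix()
    print('t',round(s['clock'],2),'tcp',s['tcp_pos'],'yaw',np.round(np.degrees(np.arctan2(M[1,0],M[0,0])),2),'z',M[:,2],'F',s['wrist_force'],'gap',round(s['finger_gap'],4),'q',s['joint_pos'])
def go(xyz,yawdeg=None):
    s=get_state();q=s['orientation'];M=R.from_quat([q[1],q[2],q[3],q[0]]).as_matrix()
    y=np.degrees(np.arctan2(M[1,0],M[0,0])); wz=0
    if yawdeg is not None: wz=y-yawdeg
    a=M@R.from_euler('z',wz,degrees=True).as_matrix()
    print('wz',round(wz,2),'then t(cm)',np.round(a.T@(np.array(xyz)-s['tcp_pos'])*100,2))
E
python3 - <<'E'
from h import *
c,im=look('w1')
print(proj(c,tf([.4447,-.3342,.171],np.array([[0,0,56],[-95,40,12],[-95,-40,12],[40,0,12]])/1000)))
E
```

```text
t 1.52 tcp [ 0.3601 -0.3397  0.4046] yaw 9.84 z [-0.0002 -0.0004 -1.    ] F [-0.2505  0.861  -0.0513] gap 0.0853 q [-0.9184  0.1585 -0.1548  1.2574 -0.0004  2.0514]
[[325.2999 124.6409]
 [287.0167 217.0452]
 [359.9202 217.0552]
 [324.435   82.5231]]
```

View pics/w1.png

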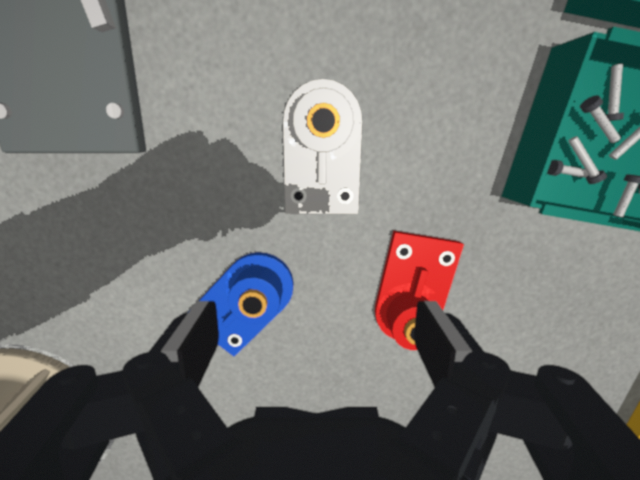

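```bash
python3 - <<'E'
from h import *
t=cv2.imread('pics/w1.png')
save('w1c',cv2.resize(t[70:230,265:385],None,fx=3.7,fy=3.7,interpolation=cv2.INTER_CUBIC))
E
```

```text
(no output)
```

View pics/w1c.png

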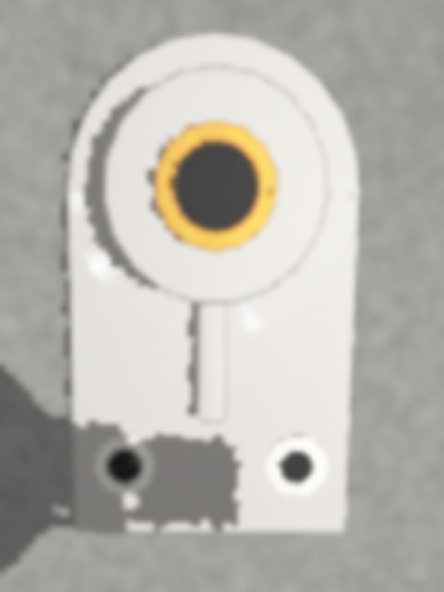

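```bash
python3 - <<'E'
from h import *
c=dict(np.load('w1.npz')); 
print(fit([(c,[[0,0,56],[0,0,48],[-95,40,12],[-95,-40,12],[40,0,12]],[[323.4,120.3],[323.6,119.6],[285,213.5],[358,213.8],[322.6,78.9]])],[.445,-.334,.17]))
E
```

```text
(array([ 0.4482, -0.3319,  0.1669]), array([[ 0.0086, -0.2008],
       [-0.3826,  0.8265],
       [ 0.0028,  0.0043],
       [ 0.13  ,  0.0114],
       [ 0.2828, -0.6521]]))
```

```bash
python3 - <<'E'
from h import *
go([.4482,-.3319,.195],9.56)
E
```

```text
wz 0.24 then t(cm) [ 8.84  0.66 20.96]
```

Call:
carry_out:
  motion:
    - {"jaw":1,"tx":0,"ty":0,"tz":0,"wx":0,"wy":0,"wz":0.24}
    - {"jaw":1,"tx":2.21,"ty":0.16,"tz":2,"wx":0,"wy":0,"wz":0}
    - {"jaw":1,"tx":2.21,"ty":0.17,"tz":2,"wx":0,"wy":0,"wz":0}
    - {"jaw":1,"tx":2.21,"ty":0.16,"tz":2,"wx":0,"wy":0,"wz":0}
    - {"jaw":1,"tx":2.21,"ty":0.17,"tz":2,"wx":0,"wy":0,"wz":0}
    - {"jaw":1,"tx":0,"ty":0,"tz":2.6,"wx":0,"wy":0,"wz":0}
    - {"jaw":1,"tx":0,"ty":0,"tz":2.6,"wx":0,"wy":0,"wz":0}
    - {"jaw":1,"tx":0,"ty":0,"tz":2.6,"wx":0,"wy":0,"wz":0}
    - {"jaw":1,"tx":0,"ty":0,"tz":1.5,"wx":0,"wy":0,"wz":0}
    - {"jaw":1,"tx":0,"ty":0,"tz":1.5,"wx":0,"wy":0,"wz":0}
    - {"jaw":1,"tx":0,"ty":0,"tz":1.5,"wx":0,"wy":0,"wz":0}
    - {"jaw":1,"tx":0,"ty":0,"tz":0.6,"wx":0,"wy":0,"wz":0}
    - {"jaw":1,"tx":0,"ty":0,"tz":0,"wx":0,"wy":0,"wz":0}

```text
clock: 3.2
tcp_pos: [0.4484, -0.3312, 0.1954]
orientation: [-0.0, 0.997, 0.084, -0.0]
wrist_force: [-0.2, 0.5, -0.3]
finger_gap: 0.0855
```

```bash
python3 - <<'E'
from h import *
look('w2'); look('s2','scene')
E
```

```text
t 3.2 tcp [ 0.4484 -0.3312  0.1954] yaw 9.59 z [-0.0004  0.0003 -1.    ] F [-0.2165  0.5081 -0.2711] gap 0.0855 q [-0.7802  0.4309 -0.3285  0.812  -0.0001  2.1941]
t 3.25 tcp [ 0.4486 -0.3314  0.1959] yaw 9.59 z [ 0.0002 -0.0003 -1.    ] F [ 0.2972 -0.4273 -0.0946] gap 0.0854 q [-0.7802  0.4303 -0.3279  0.8122 -0.0001  2.1941]
```

View pics/w2.png

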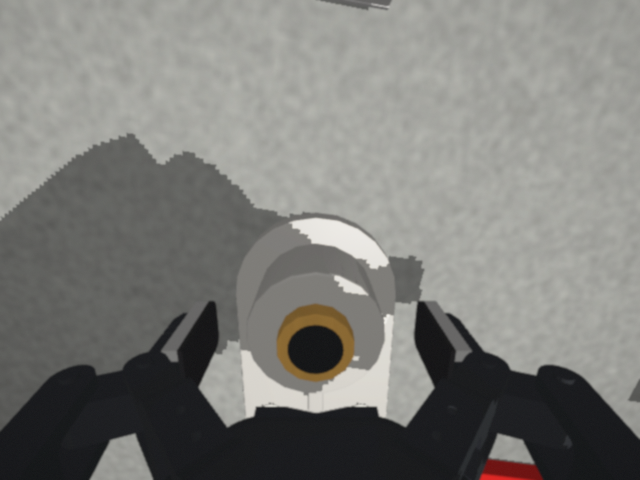

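The bushing sits centred at (316,348) between the fingers at 215 and 418. Close gently on the boss.

Call:
carry_out:
  motion:
    - {"jaw":-1,"tx":0,"ty":0,"tz":0,"wx":0,"wy":0,"wz":0}
    - {"jaw":-1,"tx":0,"ty":0,"tz":0,"wx":0,"wy":0,"wz":0}
    - {"jaw":-1,"tx":0,"ty":0,"tz":0,"wx":0,"wy":0,"wz":0}
    - {"jaw":-1,"tx":0,"ty":0,"tz":0,"wx":0,"wy":0,"wz":0}
    - {"jaw":-1,"tx":0,"ty":0,"tz":0,"wx":0,"wy":0,"wz":0}
    - {"jaw":-1,"tx":0,"ty":0,"tz":0,"wx":0,"wy":0,"wz":0}
    - {"jaw":-1,"tx":0,"ty":0,"tz":0,"wx":0,"wy":0,"wz":0}
  force: 60

```text
clock: 4.18
tcp_pos: [0.4487, -0.3313, 0.1967]
orientation: [0.0, 0.997, 0.084, 0.001]
wrist_force: [0.5, 2.0, 6.1]
finger_gap: 0.0541
```

```bash
python3 - <<'E'
from h import *
st(); go([.4482,-.3319,.30],9.56)
E
```

```text
t 4.17 tcp [ 0.4487 -0.3313  0.1967] yaw 9.59 z [ 0.0011 -0.0006 -1.    ] F [0.5439 2.0389 6.0771] gap 0.0541 q [-0.78    0.4291 -0.3276  0.8128  0.0003  2.1942]
wz 0.03 then t(cm) [ -0.05   0.06 -10.33]
```

Call:
carry_out:
  motion:
    - {"jaw":-1,"tx":0,"ty":0,"tz":-1,"wx":0,"wy":0,"wz":0}
    - {"jaw":-1,"tx":0,"ty":0,"tz":-2,"wx":0,"wy":0,"wz":0}
    - {"jaw":-1,"tx":0,"ty":0,"tz":-2.5,"wx":0,"wy":0,"wz":0}
    - {"jaw":-1,"tx":0,"ty":0,"tz":-2.5,"wx":0,"wy":0,"wz":0}
    - {"jaw":-1,"tx":0,"ty":0,"tz":-2,"wx":0,"wy":0,"wz":0}
    - {"jaw":-1,"tx":0,"ty":-1.4,"tz":0,"wx":0,"wy":0,"wz":0}
    - {"jaw":-1,"tx":0,"ty":-2.5,"tz":0,"wx":0,"wy":0,"wz":0}
    - {"jaw":-1,"tx":0,"ty":-2.5,"tz":0,"wx":0,"wy":0,"wz":0}
    - {"jaw":-1,"tx":0,"ty":-2.5,"tz":0,"wx":0,"wy":0,"wz":0}
    - {"jaw":-1,"tx":0,"ty":-2.5,"tz":0,"wx":0,"wy":0,"wz":0}
    - {"jaw":-1,"tx":0,"ty":-2.5,"tz":0,"wx":0,"wy":0,"wz":0}
    - {"jaw":-1,"tx":0,"ty":-2.5,"tz":0,"wx":0,"wy":0,"wz":0}
    - {"jaw":-1,"tx":0,"ty":-2.5,"tz":0,"wx":0,"wy":0,"wz":0}
    - {"jaw":-1,"tx":0,"ty":-2.5,"tz":0,"wx":0,"wy":0,"wz":0}
    - {"jaw":-1,"tx":0,"ty":-2.5,"tz":0,"wx":0,"wy":0,"wz":0}
    - {"jaw":-1,"tx":0,"ty":-1.5,"tz":0,"wx":0,"wy":0,"wz":0}
    - {"jaw":-1,"tx":0,"ty":0,"tz":0,"wx":0,"wy":0,"wz":0}
    - {"jaw":-1,"tx":0,"ty":0,"tz":0,"wx":0,"wy":0,"wz":0}

```text
clock: 6.42
tcp_pos: [0.4064, -0.0811, 0.2957]
orientation: [0.0, 0.997, 0.084, 0.0]
wrist_force: [0.7, -0.3, -4.5]
finger_gap: 0.0543
```

```bash
python3 - <<'E'
from h import *
look('w3'); look('s3','scene')
E
```

```text
t 6.42 tcp [ 0.4064 -0.0811  0.2957] yaw 9.58 z [ 0.0006 -0.0008 -1.    ] F [ 0.747  -0.2868 -4.4563] gap 0.0543 q [-0.3911  0.0735 -0.5318  0.9647 -0.0005  2.5833]
t 6.47 tcp [ 0.4065 -0.0813  0.2958] yaw 9.56 z [ 0.0006 -0.0007 -1.    ] F [ 0.5257 -0.5866 -4.4521] gap 0.0541 q [-0.3915  0.0737 -0.5315  0.9648 -0.0004  2.5833]
```

View pics/w3.png

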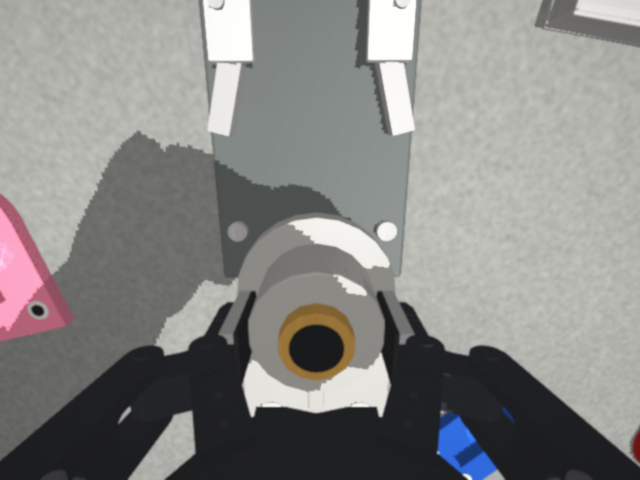

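View pics/s3.png

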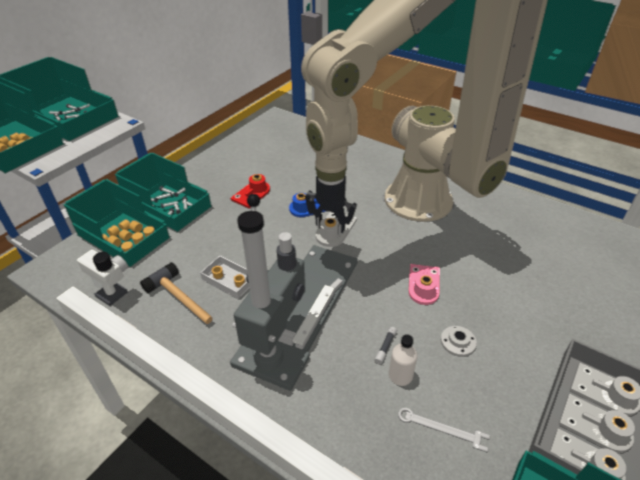

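```bash
python3 - <<'E'
from h import *
t=cv2.imread('pics/w3.png')
save('w3c',cv2.resize(t[0:290,190:430],None,fx=2.05*1,fy=2.05,interpolation=cv2.INTER_CUBIC))
c=dict(np.load('w3.npz'))
L=np.array([[-280,70,20],[-280,-70,20],[-130,34,43],[-130,-34,43],[-130,42,20],[-130,-42,20]])
print(proj(c,tf([.6476,-.0384,.1718],L/1000)))
E
```

```text
[[225.5112 282.7025]
 [402.7681 281.7994]
 [254.9033  66.6734]
 [369.7199  66.0715]
 [248.7067  73.333 ]
 [376.5522  72.6633]]
```

View pics/w3c.png

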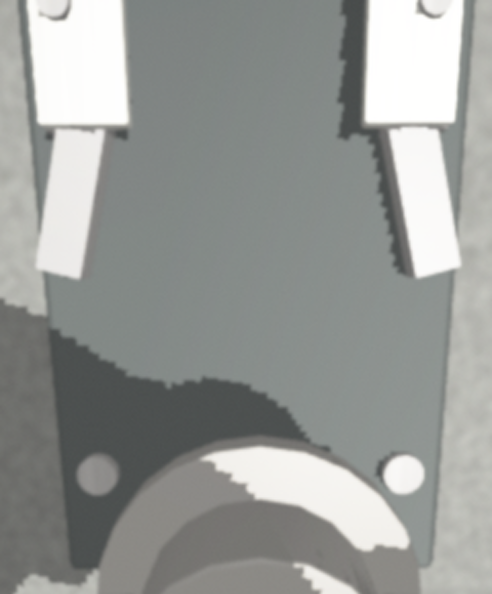

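```bash
python3 - <<'E'
from h import *
c=dict(np.load('w3.npz'))
L=np.array([[-280,70,20],[-280,-70,20],[-130,34,43],[-130,-34,43]])
p,r=fit([(c,L,[[224.1,276.1],[400.7,276.1],[252.9,60.5],[368,60]])],[.648,-.038,.17]);print(p,r)
np.save('press.npy',p)
# held bracket: bushing at (316,346)
b=np.array([.4065,-.0812]); print('tcp in press', R.from_euler('z',-p[2]).as_matrix()[:2,:2]@(b-p[:2]))
print([proj(c,tf([.4065,-.0812,np.radians(y)],np.array([[0,0,155],[40,0,111],[0,40,111],[0,-40,111]])/1000)) for y in(9.56,)])
E
```

```text
[ 0.6512 -0.037   0.1694] [[-0.7781  1.9869]
 [ 0.6402  1.4667]
 [-0.1346 -1.1214]
 [ 0.2405 -0.9233]]
tcp in press [-0.2487 -0.0023]
[array([[314.638 , 346.582 ],
       [314.7703, 216.3937],
       [235.2077, 294.0675],
       [394.4603, 293.9713]])]
```

Call:
carry_out:
  motion:
    - {"jaw":-1,"tx":1.2,"ty":-0.15,"tz":1.5,"wx":0,"wy":0,"wz":-0.14}
    - {"jaw":-1,"tx":1.2,"ty":-0.15,"tz":1.5,"wx":0,"wy":0,"wz":0}
    - {"jaw":-1,"tx":0.6,"ty":0,"tz":1.5,"wx":0,"wy":0,"wz":0}
    - {"jaw":-1,"tx":0,"ty":0,"tz":1.5,"wx":0,"wy":0,"wz":0}
    - {"jaw":-1,"tx":0,"ty":0,"tz":1,"wx":0,"wy":0,"wz":0}
    - {"jaw":-1,"tx":0,"ty":0,"tz":0.5,"wx":0,"wy":0,"wz":0}
    - {"jaw":-1,"tx":0,"ty":0,"tz":0.1,"wx":0,"wy":0,"wz":0}
    - {"jaw":-1,"tx":0,"ty":0,"tz":0.1,"wx":0,"wy":0,"wz":0}
    - {"jaw":-1,"tx":0,"ty":0,"tz":0,"wx":0,"wy":0,"wz":0}

```text
clock: 7.65
tcp_pos: [0.4354, -0.0729, 0.2191]
orientation: [0.0, 0.996, 0.085, 0.0]
wrist_force: [0.4, -0.0, -3.9]
finger_gap: 0.054
```

```bash
python3 - <<'E'
from h import *
c,im=look('w4')
save('w4c',cv2.resize(im[0:420,190:450],None,fx=1.4,fy=1.4,interpolation=cv2.INTER_CUBIC))
E
```

```text
t 7.65 tcp [ 0.4354 -0.0729  0.2191] yaw 9.72 z [ 0.0008 -0.0004 -1.    ] F [ 0.3646 -0.0387 -3.9109] gap 0.054 q [-0.3481  0.2097 -0.5871  0.7731 -0.      2.6238]
```

View pics/w4c.png

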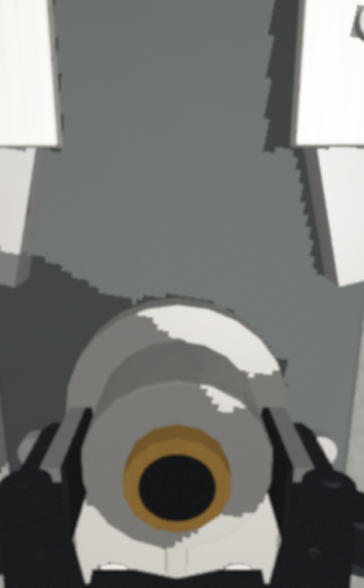

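Call:
carry_out:
  motion:
    - {"jaw":-1,"tx":0,"ty":0,"tz":0.1,"wx":0,"wy":0,"wz":0}
    - {"jaw":-1,"tx":0,"ty":0,"tz":0.1,"wx":0,"wy":0,"wz":0}
    - {"jaw":-1,"tx":0,"ty":0,"tz":0,"wx":0,"wy":0,"wz":0}

```text
clock: 8.07
tcp_pos: [0.4354, -0.0729, 0.2168]
orientation: [0.0, 0.996, 0.085, 0.0]
wrist_force: [0.8, 0.2, -2.8]
finger_gap: 0.054
```

Call:
carry_out:
  motion:
    - {"jaw":-1,"tx":0,"ty":0,"tz":0.05,"wx":0,"wy":0,"wz":0}
    - {"jaw":-1,"tx":0,"ty":0,"tz":0.05,"wx":0,"wy":0,"wz":0}
    - {"jaw":-1,"tx":0,"ty":0,"tz":0,"wx":0,"wy":0,"wz":0}

```text
clock: 8.45
tcp_pos: [0.4354, -0.0728, 0.2167]
orientation: [0.0, 0.996, 0.085, 0.0]
wrist_force: [-2.8, 1.8, 7.0]
finger_gap: 0.054
```

Call:
carry_out:
  motion:
    - {"jaw":-1,"tx":0.5,"ty":0,"tz":-0.04,"wx":0,"wy":0,"wz":0}
    - {"jaw":-1,"tx":0.8,"ty":0,"tz":0,"wx":0,"wy":0,"wz":0}
    - {"jaw":-1,"tx":0.8,"ty":0,"tz":0,"wx":0,"wy":0,"wz":0}
    - {"jaw":-1,"tx":0.8,"ty":0,"tz":0,"wx":0,"wy":0,"wz":0}
    - {"jaw":-1,"tx":0.8,"ty":0,"tz":0,"wx":0,"wy":0,"wz":0}
    - {"jaw":-1,"tx":0.8,"ty":0,"tz":0,"wx":0,"wy":0,"wz":0}
    - {"jaw":-1,"tx":0.5,"ty":0,"tz":0,"wx":0,"wy":0,"wz":0}
    - {"jaw":-1,"tx":0,"ty":0,"tz":0,"wx":0,"wy":0,"wz":0}
  force: 35

```text
clock: 9.45
tcp_pos: [0.4825, -0.0644, 0.2167]
orientation: [0.001, 0.996, 0.084, -0.003]
wrist_force: [-10.8, -0.4, 12.8]
finger_gap: 0.0544
```

```bash
python3 - <<'E'
from h import *
c,im=look('w5')
save('w5c',cv2.resize(im[0:420,190:450],None,fx=1.4,fy=1.4,interpolation=cv2.INTER_CUBIC))
E
```

```text
t 9.45 tcp [ 0.4825 -0.0644  0.2167] yaw 9.69 z [-0.0054 -0.0015 -1.    ] F [-10.8316  -0.3853  12.8046] gap 0.0544 q [-0.2969  0.292  -0.4798  0.8037 -0.003   2.6755]
```

View pics/w5c.png

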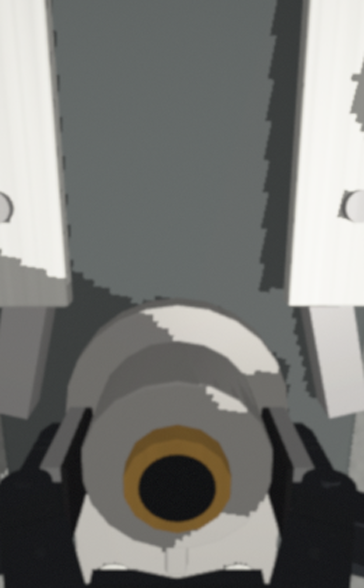

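Call:
carry_out:
  motion:
    - {"jaw":-1,"tx":0.4,"ty":0.05,"tz":-0.04,"wx":0,"wy":0,"wz":0}
    - {"jaw":-1,"tx":0.6,"ty":0.03,"tz":0,"wx":0,"wy":0,"wz":0}
    - {"jaw":-1,"tx":0.6,"ty":0,"tz":0,"wx":0,"wy":0,"wz":0}
    - {"jaw":-1,"tx":0.6,"ty":0,"tz":0,"wx":0,"wy":0,"wz":0}
    - {"jaw":-1,"tx":0.6,"ty":0,"tz":0,"wx":0,"wy":0,"wz":0}
    - {"jaw":-1,"tx":0,"ty":0,"tz":0,"wx":0,"wy":0,"wz":0}

```text
clock: 10.25
tcp_pos: [0.5117, -0.0604, 0.2167]
orientation: [0.0, 0.996, 0.085, -0.001]
wrist_force: [-6.1, 0.2, 5.5]
finger_gap: 0.0544
```

```bash
python3 - <<'E'
from h import *
c,im=look('w6')
save('w6c',cv2.resize(im[0:420,190:450],None,fx=1.4,fy=1.4,interpolation=cv2.INTER_CUBIC))
E
```

```text
t 10.25 tcp [ 0.5117 -0.0604  0.2167] yaw 9.71 z [-0.0018 -0.0006 -1.    ] F [-6.0666  0.1583  5.4615] gap 0.0544 q [-0.2732  0.3378 -0.412   0.8226 -0.0011  2.6988]
```

View pics/w6c.png

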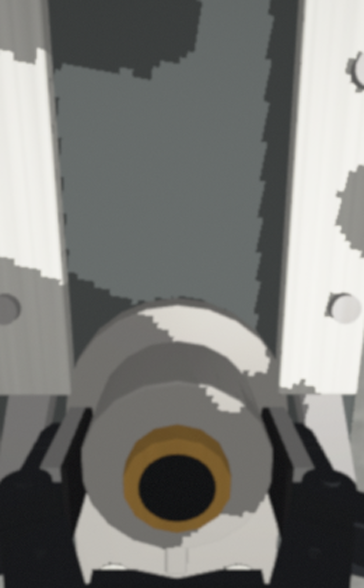

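Call:
carry_out:
  motion:
    - {"jaw":-1,"tx":0.4,"ty":0,"tz":-0.03,"wx":0,"wy":0,"wz":0}
    - {"jaw":-1,"tx":0.5,"ty":0,"tz":0,"wx":0,"wy":0,"wz":0}
    - {"jaw":-1,"tx":0.4,"ty":0,"tz":0,"wx":0,"wy":0,"wz":0}
    - {"jaw":-1,"tx":0,"ty":0,"tz":0,"wx":0,"wy":0,"wz":0}

```text
clock: 10.8
tcp_pos: [0.5257, -0.0582, 0.2167]
orientation: [0.0, 0.996, 0.085, 0.001]
wrist_force: [-2.3, -0.8, -0.7]
finger_gap: 0.0543
```

Call:
carry_out:
  motion:
    - {"jaw":-1,"tx":0.5,"ty":0,"tz":0,"wx":0,"wy":0,"wz":0}
    - {"jaw":-1,"tx":0.6,"ty":0,"tz":0,"wx":0,"wy":0,"wz":0}
    - {"jaw":-1,"tx":0.6,"ty":0,"tz":0,"wx":0,"wy":0,"wz":0}
    - {"jaw":-1,"tx":0.6,"ty":0,"tz":0,"wx":0,"wy":0,"wz":0}
    - {"jaw":-1,"tx":0.3,"ty":0,"tz":0,"wx":0,"wy":0,"wz":0}
    - {"jaw":-1,"tx":0,"ty":0,"tz":0,"wx":0,"wy":0,"wz":0}

```text
clock: 11.55
tcp_pos: [0.5513, -0.0538, 0.2168]
orientation: [0.0, 0.996, 0.085, 0.001]
wrist_force: [-0.8, -0.3, -0.6]
finger_gap: 0.0541
```

```bash
python3 - <<'E'
from h import *
c,im=look('w7')
save('w7c',cv2.resize(im[0:420,190:450],None,fx=1.4,fy=1.4,interpolation=cv2.INTER_CUBIC))
look('s7','scene')
E
```

```text
t 11.55 tcp [ 0.5513 -0.0538  0.2168] yaw 9.74 z [ 0.0012  0.     -1.    ] F [-0.832  -0.3426 -0.5785] gap 0.0541 q [-0.2423  0.4007 -0.3146  0.8544  0.0003  2.7293]
t 11.6 tcp [ 0.5513 -0.0538  0.2167] yaw 9.74 z [ 0.0013  0.0001 -1.    ] F [-1.047  -0.1426 -1.8015] gap 0.0544 q [-0.2424  0.4005 -0.3149  0.8541  0.0004  2.7293]
```

View pics/w7c.png

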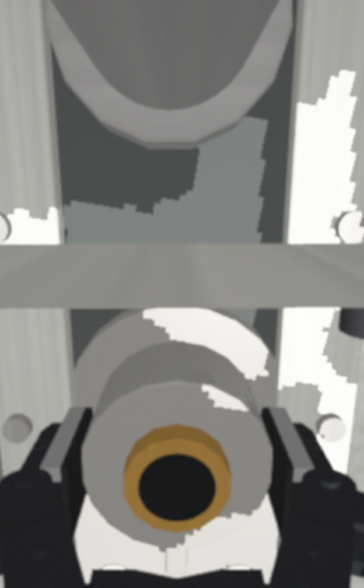

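View pics/s7.png

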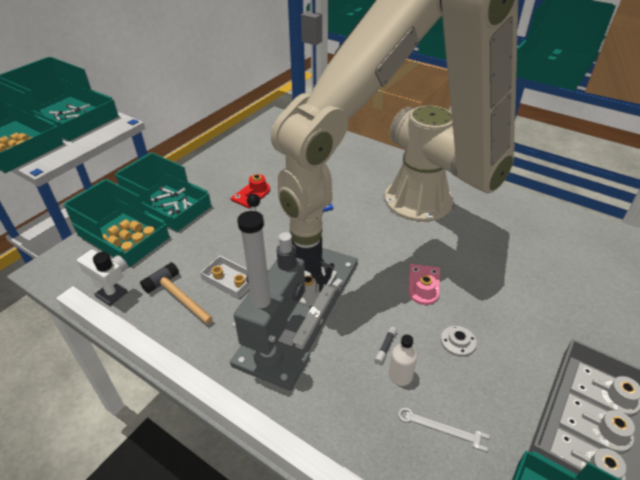

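```bash
python3 - <<'E'
from h import *
c=dict(np.load('w7.npz'));T=c['camera_from_world'];o=-T[:3,:3].T@T[:3,3]
p=np.load('press.npy');l=R.from_euler('z',-p[2]).as_matrix()@(o-[p[0],p[1],0]);print('cam in press',l)
L=np.array([[-33,30,119],[-33,-30,119],[-33,0,226],[0,0,96],[-18,0,96],[18,0,96]]);print(proj(c,tf(p,L/1000)))
E
```

```text
cam in press [-0.0243 -0.0001  0.1862]
[[162.7526 179.8422]
 [467.1863 179.8466]
 [317.192   46.9323]
 [315.114   24.2076]
 [315.1633 107.0798]
 [315.0575 -70.815 ]]
```

Call:
carry_out:
  motion:
    - {"jaw":0.5,"tx":0,"ty":0,"tz":0,"wx":0,"wy":0,"wz":0}
    - {"jaw":0.5,"tx":0,"ty":0,"tz":0,"wx":0,"wy":0,"wz":0}
    - {"jaw":0.5,"tx":0,"ty":0,"tz":0,"wx":0,"wy":0,"wz":0}
    - {"jaw":0.5,"tx":0,"ty":0,"tz":-0.5,"wx":0,"wy":0,"wz":0}
    - {"jaw":0.5,"tx":0,"ty":0,"tz":-1.5,"wx":0,"wy":0,"wz":0}
    - {"jaw":0.5,"tx":0,"ty":0,"tz":-2,"wx":0,"wy":0,"wz":0}
    - {"jaw":0.5,"tx":0,"ty":0,"tz":-2,"wx":0,"wy":0,"wz":0}
    - {"jaw":0.5,"tx":0,"ty":0,"tz":0,"wx":0,"wy":0,"wz":0}

```text
clock: 12.65
tcp_pos: [0.5517, -0.0541, 0.2794]
orientation: [0.001, 0.996, 0.085, 0.002]
wrist_force: [0.9, 0.3, 0.2]
finger_gap: 0.0641
```

Call:
carry_out:
  motion:
    - {"jaw":-1,"tx":-1.5,"ty":0,"tz":0,"wx":0,"wy":0,"wz":0}
    - {"jaw":-1,"tx":-2.5,"ty":0,"tz":0,"wx":0,"wy":0,"wz":0}
    - {"jaw":-1,"tx":-2.5,"ty":0,"tz":0,"wx":0,"wy":0,"wz":0}
    - {"jaw":-1,"tx":-2.5,"ty":0,"tz":0,"wx":0,"wy":0,"wz":0}
    - {"jaw":-1,"tx":-2.0,"ty":0,"tz":0,"wx":0,"wy":0,"wz":0}
    - {"jaw":-1,"tx":0,"ty":0,"tz":0,"wx":0,"wy":0,"wz":0}
    - {"jaw":-1,"tx":0,"ty":0,"tz":0,"wx":0,"wy":0,"wz":0}

```text
clock: 13.52
tcp_pos: [0.4423, -0.0725, 0.2766]
orientation: [0.0, 0.996, 0.085, 0.0]
wrist_force: [1.1, 0.1, 0.3]
finger_gap: -0.0002
```

```bash
python3 - <<'E'
from h import *
look('w8')
E
```

```text
t 13.53 tcp [ 0.4423 -0.0725  0.2766] yaw 9.71 z [ 0.0002 -0.     -1.    ] F [1.0656 0.0764 0.2759] gap -0.0002 q [-0.3418  0.1553 -0.4893  0.9261  0.      2.6302]
```

View pics/w8.png

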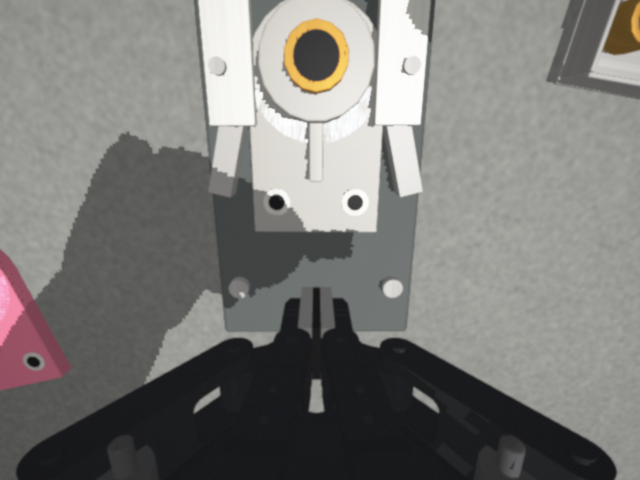

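```bash
python3 - <<'E'
from h import *
c=dict(np.load('w8.npz'));p=np.load('press.npy')
for uv in [(315,231),(254,231),(378,231)]:
  o=unproj(c,uv,.032);print(R.from_euler('z',-p[2]).as_matrix()@(o-[p[0],p[1],0]))
go(tf(p,[[-.235,0,.1985]])[0],np.degrees(p[2]))
E
```

```text
[-0.1961  0.0004  0.032 ]
[-0.1961  0.0404  0.032 ]
[-0.1961 -0.041   0.032 ]
wz 0.02 then t(cm) [-2.34  0.02  7.82]
```

Tail at press x = -196 as predicted, square to the rails. Back off, lower, then push.

Call:
carry_out:
  motion:
    - {"jaw":-1,"tx":-1.2,"ty":0,"tz":0,"wx":0,"wy":0,"wz":0}
    - {"jaw":-1,"tx":-1.2,"ty":0,"tz":0,"wx":0,"wy":0,"wz":0}
    - {"jaw":-1,"tx":0,"ty":0,"tz":2,"wx":0,"wy":0,"wz":0}
    - {"jaw":-1,"tx":0,"ty":0,"tz":2,"wx":0,"wy":0,"wz":0}
    - {"jaw":-1,"tx":0,"ty":0,"tz":2,"wx":0,"wy":0,"wz":0}
    - {"jaw":-1,"tx":0,"ty":0,"tz":1.2,"wx":0,"wy":0,"wz":0}
    - {"jaw":-1,"tx":0,"ty":0,"tz":0.6,"wx":0,"wy":0,"wz":0}
    - {"jaw":-1,"tx":0,"ty":0,"tz":0,"wx":0,"wy":0,"wz":0}
    - {"jaw":-1,"tx":0,"ty":0,"tz":0,"wx":0,"wy":0,"wz":0}

```text
clock: 14.7
tcp_pos: [0.4189, -0.0766, 0.1993]
orientation: [0.0, 0.996, 0.085, 0.0]
wrist_force: [0.5, 0.2, -1.2]
finger_gap: -0.0
```

Call:
carry_out:
  motion:
    - {"jaw":-1,"tx":0.8,"ty":0,"tz":0,"wx":0,"wy":0,"wz":0}
    - {"jaw":-1,"tx":0.8,"ty":0,"tz":0,"wx":0,"wy":0,"wz":0}
    - {"jaw":-1,"tx":0.8,"ty":0,"tz":0,"wx":0,"wy":0,"wz":0}
    - {"jaw":-1,"tx":0.6,"ty":0,"tz":0,"wx":0,"wy":0,"wz":0}
    - {"jaw":-1,"tx":0.6,"ty":0,"tz":0,"wx":0,"wy":0,"wz":0}
    - {"jaw":-1,"tx":0.6,"ty":0,"tz":0,"wx":0,"wy":0,"wz":0}
    - {"jaw":-1,"tx":0.6,"ty":0,"tz":0,"wx":0,"wy":0,"wz":0}
    - {"jaw":-1,"tx":0.6,"ty":0,"tz":0,"wx":0,"wy":0,"wz":0}

```text
clock: 15.7
tcp_pos: [0.4702, -0.0671, 0.1984]
orientation: [-0.0, 0.996, 0.085, -0.003]
wrist_force: [-6.8, -0.1, 5.6]
finger_gap: 0.0003
```

Call:
carry_out:
  motion:
    - {"jaw":-1,"tx":0.6,"ty":0,"tz":0,"wx":0,"wy":0,"wz":0}
    - {"jaw":-1,"tx":0.6,"ty":0,"tz":0,"wx":0,"wy":0,"wz":0}
    - {"jaw":-1,"tx":0.6,"ty":0,"tz":0,"wx":0,"wy":0,"wz":0}
    - {"jaw":-1,"tx":0.6,"ty":0,"tz":0,"wx":0,"wy":0,"wz":0}
    - {"jaw":-1,"tx":0.6,"ty":0,"tz":0,"wx":0,"wy":0,"wz":0}
    - {"jaw":-1,"tx":0.6,"ty":0,"tz":0,"wx":0,"wy":0,"wz":0}
    - {"jaw":-1,"tx":0.6,"ty":0,"tz":0,"wx":0,"wy":0,"wz":0}
    - {"jaw":-1,"tx":0.6,"ty":0,"tz":0,"wx":0,"wy":0,"wz":0}
    - {"jaw":-1,"tx":0.6,"ty":0,"tz":0,"wx":0,"wy":0,"wz":0}

```text
clock: 16.82
tcp_pos: [0.5235, -0.058, 0.1983]
orientation: [-0.0, 0.996, 0.085, -0.003]
wrist_force: [-6.3, -1.2, 6.3]
finger_gap: 0.0
```

```bash
python3 - <<'E'
from h import *
look('w9')
p=np.load('press.npy');print(R.from_euler('z',-p[2]).as_matrix()@(get_state()['tcp_pos']-[p[0],p[1],0]))
E
```

```text
t 16.82 tcp [ 0.5235 -0.058   0.1983] yaw 9.71 z [-0.0054 -0.0004 -1.    ] F [-6.2556 -1.2416  6.2836] gap 0.0 q [-0.2624  0.3799 -0.402   0.794  -0.0018  2.7097]
[-0.1284  0.0007  0.1984]
```

View pics/w9.png

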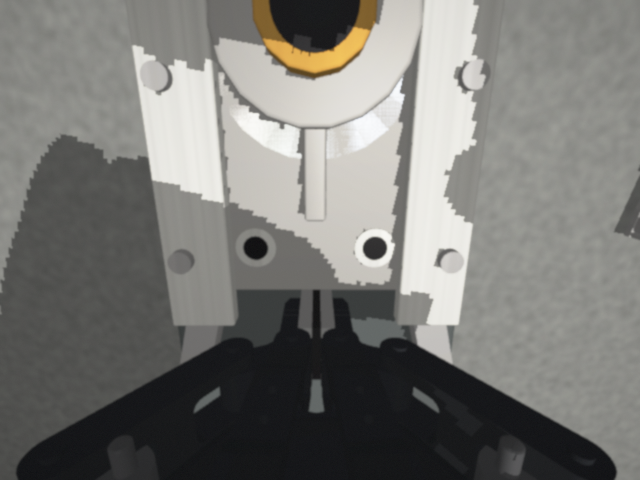

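Call:
carry_out:
  motion:
    - {"jaw":-1,"tx":0.5,"ty":0,"tz":0,"wx":0,"wy":0,"wz":0}
    - {"jaw":-1,"tx":0.5,"ty":0,"tz":0,"wx":0,"wy":0,"wz":0}
    - {"jaw":-1,"tx":0.4,"ty":0,"tz":0,"wx":0,"wy":0,"wz":0}
    - {"jaw":-1,"tx":0.3,"ty":0,"tz":0,"wx":0,"wy":0,"wz":0}
    - {"jaw":-1,"tx":0.1,"ty":0,"tz":0,"wx":0,"wy":0,"wz":0}

```text
clock: 17.5
tcp_pos: [0.543, -0.0551, 0.1984]
orientation: [-0.0, 0.996, 0.085, -0.0]
wrist_force: [-2.1, -0.2, -2.4]
finger_gap: 0.0002
```

Call:
carry_out:
  motion:
    - {"jaw":-1,"tx":0.15,"ty":0,"tz":0,"wx":0,"wy":0,"wz":0}
    - {"jaw":-1,"tx":0.1,"ty":0,"tz":0,"wx":0,"wy":0,"wz":0}

```text
clock: 17.75
tcp_pos: [0.5454, -0.0548, 0.1986]
orientation: [0.0, 0.996, 0.085, 0.0]
wrist_force: [-1.4, 0.1, -1.2]
finger_gap: 0.0001
```

Call:
carry_out:
  motion:
    - {"jaw":-1,"tx":0.1,"ty":0,"tz":0,"wx":0,"wy":0,"wz":0}
    - {"jaw":-1,"tx":0.1,"ty":0,"tz":0,"wx":0,"wy":0,"wz":0}

```text
clock: 18.0
tcp_pos: [0.5466, -0.0544, 0.1985]
orientation: [0.0, 0.996, 0.085, -0.001]
wrist_force: [-6.1, -2.1, 0.5]
finger_gap: 0.0004
```

Call:
carry_out:
  motion:
    - {"jaw":-1,"tx":0.1,"ty":0,"tz":0,"wx":0,"wy":0,"wz":0}
    - {"jaw":-1,"tx":0.1,"ty":0,"tz":0,"wx":0,"wy":0,"wz":0}

```text
clock: 18.25
tcp_pos: [0.5473, -0.0542, 0.1984]
orientation: [0.0, 0.996, 0.084, -0.003]
wrist_force: [-10.3, -3.1, 5.7]
finger_gap: -0.0002
```

Call:
carry_out:
  motion:
    - {"jaw":-1,"tx":0.1,"ty":0,"tz":-0.03,"wx":0,"wy":0,"wz":0}
    - {"jaw":-1,"tx":0.1,"ty":0,"tz":0,"wx":0,"wy":0,"wz":0}
    - {"jaw":-1,"tx":0,"ty":0,"tz":0,"wx":0,"wy":0,"wz":0}

```text
clock: 18.62
tcp_pos: [0.5479, -0.0541, 0.1985]
orientation: [0.001, 0.996, 0.084, -0.004]
wrist_force: [-14.4, -3.6, 7.4]
finger_gap: -0.0002
```

```bash
python3 - <<'E'
from h import *
look('w10');look('s10','scene')
p=np.load('press.npy');print(R.from_euler('z',-p[2]).as_matrix()@(get_state()['tcp_pos']-[p[0],p[1],0]))
E
```

```text
t 18.62 tcp [ 0.5479 -0.0541  0.1985] yaw 9.66 z [-0.0088 -0.0019 -1.    ] F [-14.3838  -3.6479   7.4492] gap -0.0002 q [-0.2433  0.4196 -0.3378  0.8215 -0.004   2.7297]
t 18.68 tcp [ 0.5479 -0.0541  0.1985] yaw 9.66 z [-0.0088 -0.0018 -1.    ] F [-14.7902  -3.6082   7.1814] gap 0.0001 q [-0.2432  0.4196 -0.3378  0.8215 -0.0039  2.7298]
[-0.1047  0.0006  0.1984]
```

View pics/w10.png

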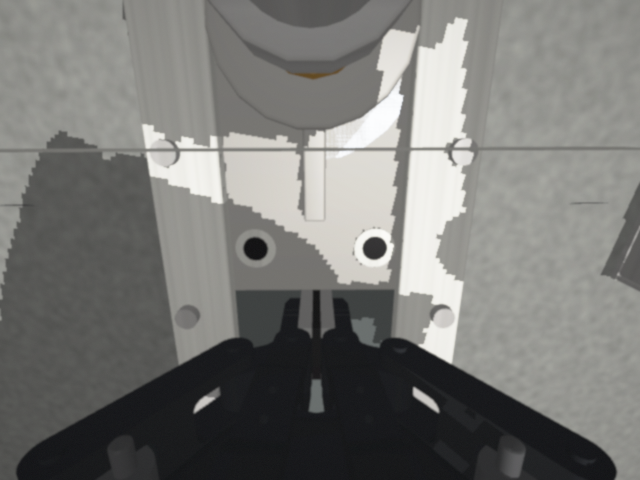

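```bash
python3 - <<'E'
from h import *
p=np.load('press.npy');Ri=R.from_euler('z',-p[2]).as_matrix()
for n in('w9','w10'):
  c=dict(np.load(n+'.npz'))
  for uv in [(236,290.5),(315,290.5),(394,290.5)]:
    o=unproj(c,uv,.032);print(n,Ri@(o-[p[0],p[1],0]))
im=cv2.imread('pics/s10.png');save('s10c',cv2.resize(im[220:400,220:380],None,fx=3.3,fy=3.3,interpolation=cv2.INTER_CUBIC))
E
```

```text
w9 [-0.1194  0.0357  0.032 ]
w9 [-0.1194  0.0009  0.032 ]
w9 [-0.1195 -0.034   0.032 ]
w10 [-0.0953  0.0353  0.032 ]
w10 [-0.0953  0.0005  0.032 ]
w10 [-0.0954 -0.0344  0.032 ]
```

View pics/s10c.png

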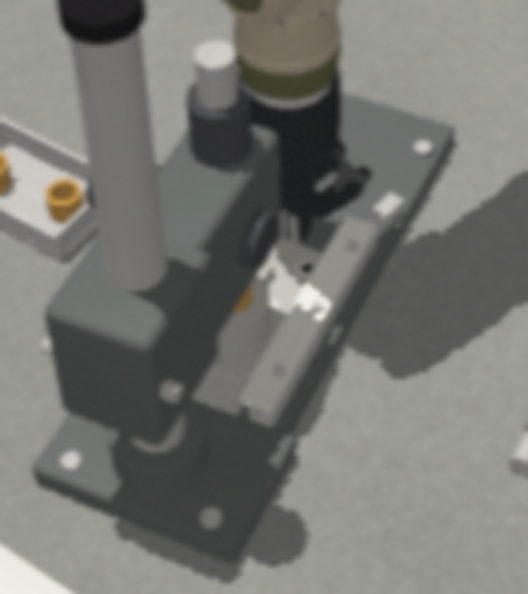

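Call:
carry_out:
  motion:
    - {"jaw":-1,"tx":0.15,"ty":0,"tz":-0.05,"wx":0,"wy":0,"wz":0}
    - {"jaw":-1,"tx":0.15,"ty":0,"tz":0,"wx":0,"wy":0,"wz":0}
    - {"jaw":-1,"tx":0,"ty":0,"tz":0,"wx":0,"wy":0,"wz":0}

```text
clock: 19.1
tcp_pos: [0.549, -0.0538, 0.1985]
orientation: [0.001, 0.996, 0.084, -0.007]
wrist_force: [-19.6, -6.9, 9.4]
finger_gap: 0.0003
```

```bash
python3 - <<'E'
from h import *
s=get_state();st(s);p=np.load('press.npy');q=s['orientation'];M=R.from_quat([q[1],q[2],q[3],q[0]]).as_matrix()
print(R.from_euler('z',-p[2]).as_matrix()@(s['tcp_pos']+.17*M[:,2]-[p[0],p[1],0]))
E
```

```text
t 19.1 tcp [ 0.549  -0.0538  0.1985] yaw 9.62 z [-0.0142 -0.003  -0.9999] F [-19.551   -6.9408   9.4129] gap 0.0003 q [-0.2417  0.4235 -0.3316  0.8288 -0.0063  2.7319]
[-0.1061  0.0007  0.0285]
```

Tip did not move between 14 N and 20 N, and tail is at -95.3 mm in the image: bracket is home. Retreat and go look at the lever ball.

Call:
carry_out:
  motion:
    - {"jaw":-1,"tx":-1,"ty":0,"tz":0,"wx":0,"wy":0,"wz":0}
    - {"jaw":-1,"tx":-2,"ty":0,"tz":-0.5,"wx":0,"wy":0,"wz":0}
    - {"jaw":-1,"tx":-2,"ty":0,"tz":-2,"wx":0,"wy":0,"wz":0}
    - {"jaw":-1,"tx":-2,"ty":0,"tz":-2.5,"wx":0,"wy":0,"wz":0}
    - {"jaw":-1,"tx":-2,"ty":0,"tz":-2.5,"wx":0,"wy":0,"wz":0}
    - {"jaw":-1,"tx":-2,"ty":0,"tz":-2.5,"wx":0,"wy":0,"wz":0}
    - {"jaw":-1,"tx":-2,"ty":0,"tz":-2.5,"wx":0,"wy":0,"wz":0}
    - {"jaw":-1,"tx":0,"ty":2,"tz":-2.5,"wx":0,"wy":0,"wz":0}
    - {"jaw":-1,"tx":0,"ty":2,"tz":-2.5,"wx":0,"wy":0,"wz":0}
    - {"jaw":1,"tx":0,"ty":2,"tz":-2.5,"wx":0,"wy":0,"wz":0}
    - {"jaw":1,"tx":0,"ty":2,"tz":-2.5,"wx":0,"wy":0,"wz":0}
    - {"jaw":1,"tx":0,"ty":2,"tz":-2.5,"wx":0,"wy":0,"wz":0}
    - {"jaw":1,"tx":0,"ty":2,"tz":-2.5,"wx":0,"wy":0,"wz":0}
    - {"jaw":1,"tx":0,"ty":0,"tz":-2.5,"wx":0,"wy":0,"wz":0}
    - {"jaw":1,"tx":0,"ty":0,"tz":0,"wx":0,"wy":0,"wz":0}

```text
clock: 20.98
tcp_pos: [0.447, -0.1941, 0.5021]
orientation: [0.002, 0.996, 0.085, 0.003]
wrist_force: [0.3, -0.3, -0.3]
finger_gap: 0.0853
```

```bash
python3 - <<'E'
from h import *
c,_=look('w11');look('t11','top')
p=np.load('press.npy');print(R.from_euler('z',-p[2]).as_matrix()@(get_state()['tcp_pos']-[p[0],p[1],0]))
print(proj(c,tf(p,[[-.077,-.12,.309]])))
E
```

```text
t 20.98 tcp [ 0.447  -0.1941  0.5021] yaw 9.71 z [ 0.006  -0.0032 -1.    ] F [ 0.256  -0.2974 -0.2651] gap 0.0853 q [-0.5746  0.128   0.0461  1.4821  0.0006  2.3975]
t 21.02 tcp [ 0.4468 -0.1937  0.5006] yaw 9.72 z [ 0.0038 -0.0019 -1.    ] F [-1.029   0.2611 -0.5333] gap 0.0854 q [-0.5743  0.1286  0.0433  1.4813  0.0005  2.3976]
[-0.2281 -0.1197  0.4997]
[[311.582 -59.554]]
```

View pics/w11.png

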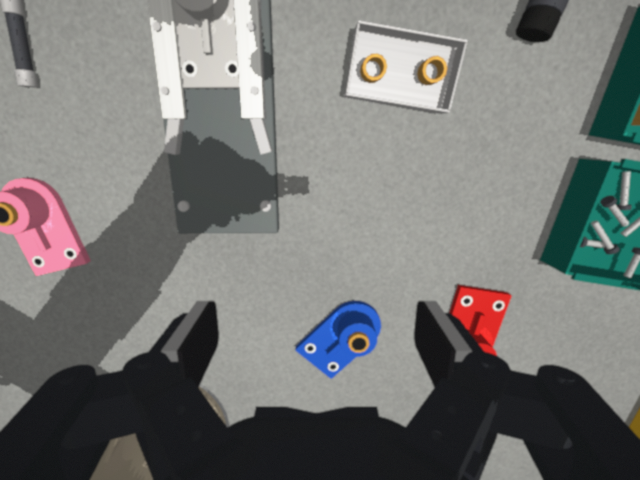

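View pics/t11.png

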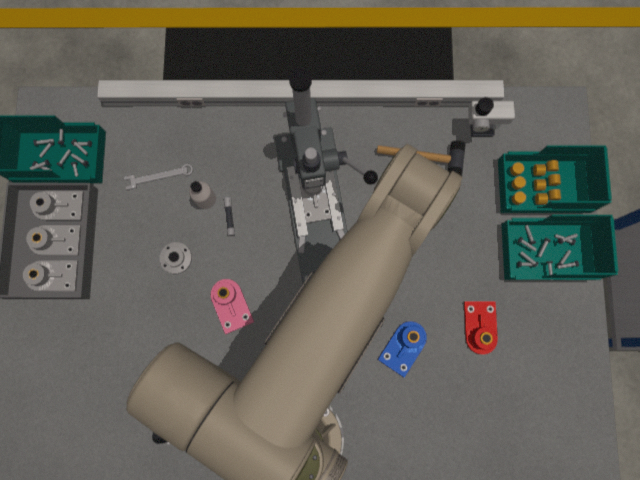

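Call:
carry_out:
  motion:
    - {"jaw":1,"tx":2.5,"ty":0,"tz":0,"wx":0,"wy":0,"wz":0}
    - {"jaw":1,"tx":2.5,"ty":0,"tz":0,"wx":0,"wy":0,"wz":0}
    - {"jaw":1,"tx":1.5,"ty":0,"tz":0,"wx":0,"wy":0,"wz":0}
    - {"jaw":1,"tx":0,"ty":0,"tz":0,"wx":0,"wy":0,"wz":0}
    - {"jaw":1,"tx":0,"ty":0,"tz":0,"wx":0,"wy":0,"wz":0}

```text
clock: 21.7
tcp_pos: [0.5099, -0.1824, 0.4993]
orientation: [-0.0, 0.996, 0.085, -0.0]
wrist_force: [0.5, 1.4, 0.6]
finger_gap: 0.0853
```

```bash
python3 - <<'E'
from h import *
c,_=look('w12')
p=np.load('press.npy')
print(proj(c,tf(p,[[-.077,-.12,.309]])))
E
```

```text
t 21.7 tcp [ 0.5099 -0.1824  0.4993] yaw 9.73 z [-0.0008  0.0002 -1.    ] F [0.4623 1.4094 0.5757] gap 0.0853 q [-0.4917  0.2408  0.1782  1.5091 -0.0002  2.48  ]
[[316.1584 109.5855]]
```

View pics/w12.png

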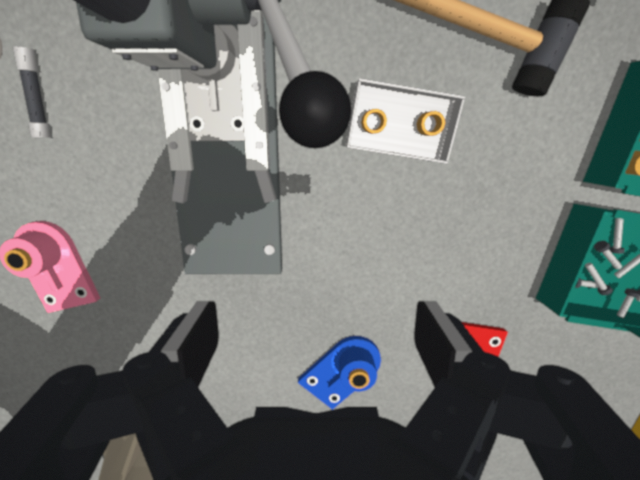

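```bash
python3 - <<'E'
from h import *
p=np.load('press.npy');go(tf(p,[[-.077,-.12,.467]])[0],np.degrees(p[2]))
E
```

```text
wz 0.01 then t(cm) [8.69 0.05 3.25]
```

Call:
carry_out:
  motion:
    - {"jaw":1,"tx":1.7,"ty":0,"tz":0,"wx":0,"wy":0,"wz":0}
    - {"jaw":1,"tx":2,"ty":0,"tz":0,"wx":0,"wy":0,"wz":0}
    - {"jaw":1,"tx":2,"ty":0,"tz":0,"wx":0,"wy":0,"wz":0}
    - {"jaw":1,"tx":2,"ty":0,"tz":0,"wx":0,"wy":0,"wz":0}
    - {"jaw":1,"tx":1,"ty":0,"tz":0,"wx":0,"wy":0,"wz":0}
    - {"jaw":1,"tx":0,"ty":0,"tz":1,"wx":0,"wy":0,"wz":0}
    - {"jaw":1,"tx":0,"ty":0,"tz":1.2,"wx":0,"wy":0,"wz":0}
    - {"jaw":1,"tx":0,"ty":0,"tz":1,"wx":0,"wy":0,"wz":0}
    - {"jaw":1,"tx":0,"ty":0,"tz":0,"wx":0,"wy":0,"wz":0}

```text
clock: 22.88
tcp_pos: [0.5955, -0.1678, 0.4664]
orientation: [-0.0, 0.996, 0.085, -0.001]
wrist_force: [0.5, 0.4, 0.7]
finger_gap: 0.0855
```

```bash
python3 - <<'E'
from h import *
look('w13')
p=np.load('press.npy');go(tf(p,[[-.077,-.12,.467]])[0],np.degrees(p[2]))
E
```

```text
t 22.88 tcp [ 0.5955 -0.1678  0.4664] yaw 9.71 z [-0.0021  0.0008 -1.    ] F [0.5038 0.3537 0.7489] gap 0.0855 q [-0.4043  0.399   0.3191  1.4931 -0.0001  2.5679]
wz 0.0 then t(cm) [-0.02  0.05  0.02]
```

View pics/w13.png

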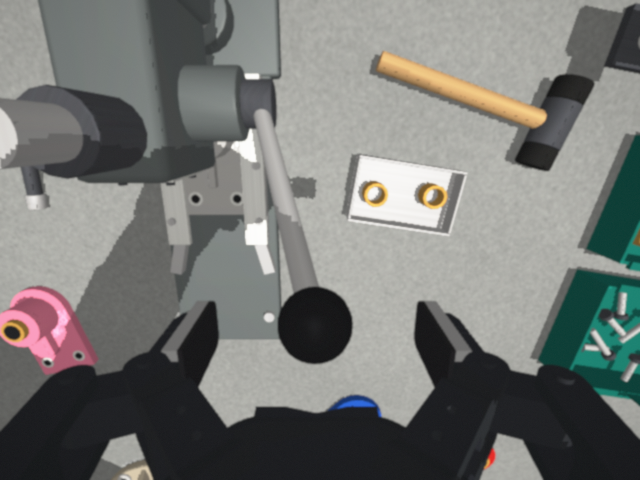

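Call:
carry_out:
  motion:
    - {"jaw":-1,"tx":0,"ty":0,"tz":0,"wx":0,"wy":0,"wz":0}
    - {"jaw":-1,"tx":0,"ty":0,"tz":0,"wx":0,"wy":0,"wz":0}
    - {"jaw":-1,"tx":0,"ty":0,"tz":0,"wx":0,"wy":0,"wz":0}
    - {"jaw":-1,"tx":0,"ty":0,"tz":0,"wx":0,"wy":0,"wz":0}
    - {"jaw":-1,"tx":0,"ty":0,"tz":0,"wx":0,"wy":0,"wz":0}
    - {"jaw":-1,"tx":0,"ty":0,"tz":0,"wx":0,"wy":0,"wz":0}
    - {"jaw":-1,"tx":0,"ty":0,"tz":0,"wx":0,"wy":0,"wz":0}
    - {"jaw":-1,"tx":0,"ty":0,"tz":0,"wx":0,"wy":0,"wz":0}
  force: 40

```text
clock: 23.92
tcp_pos: [0.5958, -0.1673, 0.468]
orientation: [-0.0, 0.996, 0.085, -0.0]
wrist_force: [-3.5, 4.6, 4.4]
finger_gap: 0.03
```

```bash
python3 - <<'E'
from h import *
st()
# arc rows: ball rel pivot r=.170, ang 55deg -> 0
a=np.radians(np.linspace(55,0,17)); x=-17*np.cos(a); z=17*np.sin(a)
for i in range(16): print(i,'tx %.2f tz %.2f'%(x[i+1]-x[i],z[i]-z[i+1]))
E
```

```text
t 23.93 tcp [ 0.5958 -0.1673  0.468 ] yaw 9.75 z [-0.0001  0.0009 -1.    ] F [-3.4664  4.6457  4.3663] gap 0.03 q [-0.4035  0.3985  0.3222  1.495   0.0008  2.5679]
0 tx -0.82 tz 0.61
1 tx -0.78 tz 0.66
2 tx -0.74 tz 0.70
3 tx -0.70 tz 0.75
4 tx -0.65 tz 0.79
5 tx -0.60 tz 0.82
6 tx -0.55 tz 0.86
7 tx -0.50 tz 0.89
8 tx -0.44 tz 0.92
9 tx -0.39 tz 0.94
10 tx -0.33 tz 0.96
11 tx -0.27 tz 0.98
12 tx -0.21 tz 1.00
13 tx -0.15 tz 1.01
14 tx -0.09 tz 1.02
15 tx -0.03 tz 1.02
```

Call:
carry_out:
  motion:
    - {"jaw":-1,"tx":-0.82,"ty":0,"tz":0.61,"wx":0,"wy":0,"wz":0}
    - {"jaw":-1,"tx":-0.78,"ty":0,"tz":0.66,"wx":0,"wy":0,"wz":0}
    - {"jaw":-1,"tx":-0.74,"ty":0,"tz":0.7,"wx":0,"wy":0,"wz":0}
    - {"jaw":-1,"tx":-0.7,"ty":0,"tz":0.75,"wx":0,"wy":0,"wz":0}
    - {"jaw":-1,"tx":-0.65,"ty":0,"tz":0.79,"wx":0,"wy":0,"wz":0}
    - {"jaw":-1,"tx":-0.6,"ty":0,"tz":0.82,"wx":0,"wy":0,"wz":0}
    - {"jaw":-1,"tx":0,"ty":0,"tz":0,"wx":0,"wy":0,"wz":0}

```text
clock: 24.8
tcp_pos: [0.5531, -0.1747, 0.4241]
orientation: [-0.001, 0.996, 0.085, -0.001]
wrist_force: [-2.6, 5.1, 4.9]
finger_gap: 0.0297
```

```bash
python3 - <<'E'
from h import *
look('w14')
E
```

```text
t 24.8 tcp [ 0.5531 -0.1747  0.4241] yaw 9.71 z [-0.0014  0.0009 -1.    ] F [-2.6062  5.0614  4.8874] gap 0.0297 q [-0.4444  0.3199  0.1026  1.3551  0.0003  2.5277]
```

View pics/w14.png

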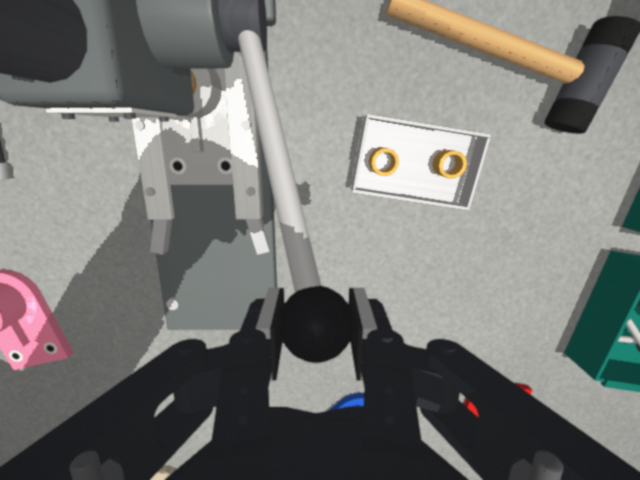

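Ball held and tracking at (316,324). Continue down.

Call:
carry_out:
  motion:
    - {"jaw":-1,"tx":-0.55,"ty":0,"tz":0.86,"wx":0,"wy":0,"wz":0}
    - {"jaw":-1,"tx":-0.5,"ty":0,"tz":0.89,"wx":0,"wy":0,"wz":0}
    - {"jaw":-1,"tx":-0.44,"ty":0,"tz":0.92,"wx":0,"wy":0,"wz":0}
    - {"jaw":-1,"tx":-0.39,"ty":0,"tz":0.94,"wx":0,"wy":0,"wz":0}
    - {"jaw":-1,"tx":-0.33,"ty":0,"tz":0.96,"wx":0,"wy":0,"wz":0}
    - {"jaw":-1,"tx":-0.27,"ty":0,"tz":0.98,"wx":0,"wy":0,"wz":0}
    - {"jaw":-1,"tx":0,"ty":0,"tz":0,"wx":0,"wy":0,"wz":0}

```text
clock: 25.72
tcp_pos: [0.529, -0.1789, 0.3685]
orientation: [-0.001, 0.996, 0.085, -0.001]
wrist_force: [-3.3, 4.9, 3.2]
finger_gap: 0.0299
```

Call:
carry_out:
  motion:
    - {"jaw":-1,"tx":-0.21,"ty":0,"tz":1.0,"wx":0,"wy":0,"wz":0}
    - {"jaw":-1,"tx":-0.15,"ty":0,"tz":1.01,"wx":0,"wy":0,"wz":0}
    - {"jaw":-1,"tx":-0.09,"ty":0,"tz":1.02,"wx":0,"wy":0,"wz":0}
    - {"jaw":-1,"tx":-0.03,"ty":0,"tz":0.9,"wx":0,"wy":0,"wz":0}
    - {"jaw":-1,"tx":0,"ty":0,"tz":0,"wx":0,"wy":0,"wz":0}

```text
clock: 26.35
tcp_pos: [0.5244, -0.1797, 0.3292]
orientation: [-0.001, 0.996, 0.085, -0.001]
wrist_force: [-3.9, 5.8, 4.0]
finger_gap: 0.03
```

```bash
python3 - <<'E'
from h import *
look('w15')
p=np.load('press.npy');print(R.from_euler('z',-p[2]).as_matrix()@(get_state()['tcp_pos']-[p[0],p[1],0]))
E
```

```text
t 26.35 tcp [ 0.5244 -0.1797  0.3292] yaw 9.73 z [-0.0012  0.001  -1.    ] F [-3.9432  5.8226  4.0284] gap 0.03 q [-0.475   0.3075 -0.1498  1.1151  0.0003  2.4968]
[-0.149  -0.1192  0.3293]
```

View pics/w15.png

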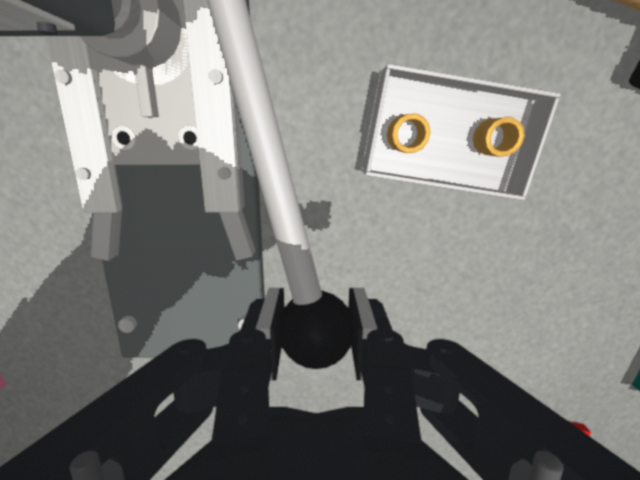

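Call:
carry_out:
  motion:
    - {"jaw":-1,"tx":0,"ty":0,"tz":0.15,"wx":0,"wy":0,"wz":0}
    - {"jaw":-1,"tx":0,"ty":0,"tz":0.15,"wx":0,"wy":0,"wz":0}
    - {"jaw":-1,"tx":0,"ty":0,"tz":0,"wx":0,"wy":0,"wz":0}

```text
clock: 26.78
tcp_pos: [0.5243, -0.1796, 0.3274]
orientation: [-0.0, 0.996, 0.085, -0.0]
wrist_force: [-4.8, 5.5, 8.4]
finger_gap: 0.0297
```

Call:
carry_out:
  motion:
    - {"jaw":-1,"tx":0,"ty":0,"tz":0.15,"wx":0,"wy":0,"wz":0}
    - {"jaw":-1,"tx":0,"ty":0,"tz":0.15,"wx":0,"wy":0,"wz":0}
    - {"jaw":-1,"tx":0,"ty":0,"tz":0,"wx":0,"wy":0,"wz":0}

```text
clock: 27.15
tcp_pos: [0.5243, -0.1795, 0.3262]
orientation: [0.0, 0.996, 0.085, 0.001]
wrist_force: [-7.9, 7.8, 18.9]
finger_gap: 0.0295
```

```bash
python3 - <<'E'
from h import *
look('w16'); 
E
```

```text
t 27.15 tcp [ 0.5243 -0.1795  0.3262] yaw 9.72 z [ 0.0011 -0.0003 -1.    ] F [-7.8741  7.8344 18.8742] gap 0.0295 q [-0.4748  0.3078 -0.1569  1.1049  0.0002  2.4971]
```

View pics/w16.png

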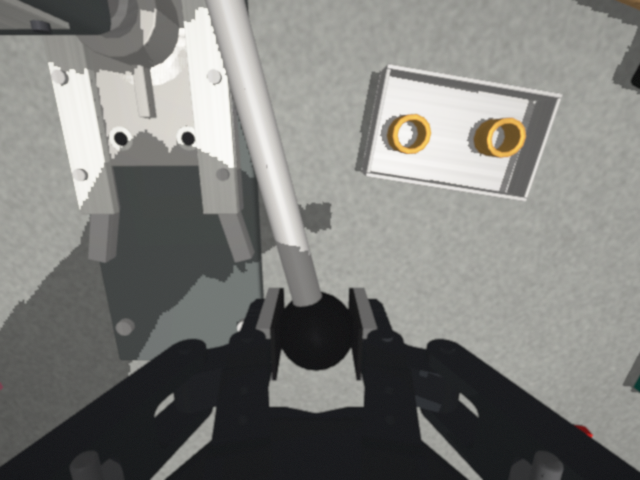

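Call:
carry_out:
  motion:
    - {"jaw":-1,"tx":0,"ty":0,"tz":0.15,"wx":0,"wy":0,"wz":0}
    - {"jaw":-1,"tx":0,"ty":0,"tz":0.05,"wx":0,"wy":0,"wz":0}
    - {"jaw":-1,"tx":0,"ty":0,"tz":0,"wx":0,"wy":0,"wz":0}

```text
clock: 27.58
tcp_pos: [0.5243, -0.1794, 0.3254]
orientation: [0.0, 0.996, 0.085, 0.001]
wrist_force: [-10.1, 7.9, 26.2]
finger_gap: 0.0297
```

```bash
python3 - <<'E'
from h import *
c,im=look('s17','scene'); save('s17c',cv2.resize(im[200:400,220:380],None,fx=3,fy=3,interpolation=cv2.INTER_CUBIC))
p=np.load('press.npy')
print(proj(c,tf(p,[[-.15,-.12,.17],[-.077,-.12,.309],[0,0,.068],[0,0,.076]])))
E
```

```text
t 27.57 tcp [ 0.5243 -0.1794  0.3254] yaw 9.77 z [ 0.0024 -0.0004 -1.    ] F [-10.1322   7.8925  26.1677] gap 0.0297 q [-0.4748  0.3078 -0.1591  1.1017  0.0007  2.4963]
[[272.5109 228.0146]
 [252.6479 201.0574]
 [289.5348 310.6126]
 [289.3754 308.4782]]
```

View pics/s17c.png

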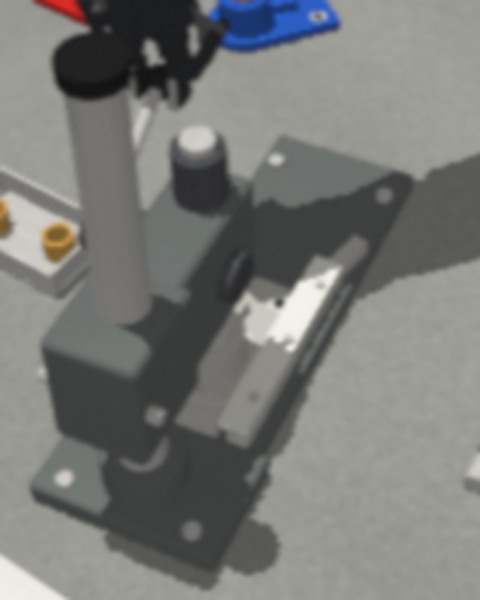

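Lever is at its stop (26 N against 4 N free). Follow it back up.

Call:
carry_out:
  motion:
    - {"jaw":-1,"tx":0,"ty":0,"tz":-0.6,"wx":0,"wy":0,"wz":0}
    - {"jaw":-1,"tx":0.03,"ty":0,"tz":-1.0,"wx":0,"wy":0,"wz":0}
    - {"jaw":-1,"tx":0.09,"ty":0,"tz":-1.02,"wx":0,"wy":0,"wz":0}
    - {"jaw":-1,"tx":0.15,"ty":0,"tz":-1.01,"wx":0,"wy":0,"wz":0}
    - {"jaw":-1,"tx":0.21,"ty":0,"tz":-1.0,"wx":0,"wy":0,"wz":0}
    - {"jaw":-1,"tx":0.27,"ty":0,"tz":-0.98,"wx":0,"wy":0,"wz":0}
    - {"jaw":-1,"tx":0.33,"ty":0,"tz":-0.96,"wx":0,"wy":0,"wz":0}
    - {"jaw":-1,"tx":0.39,"ty":0,"tz":-0.94,"wx":0,"wy":0,"wz":0}
    - {"jaw":-1,"tx":0.44,"ty":0,"tz":-0.92,"wx":0,"wy":0,"wz":0}
    - {"jaw":-1,"tx":0.5,"ty":0,"tz":-0.89,"wx":0,"wy":0,"wz":0}
    - {"jaw":-1,"tx":0.55,"ty":0,"tz":-0.86,"wx":0,"wy":0,"wz":0}
    - {"jaw":-1,"tx":0,"ty":0,"tz":0,"wx":0,"wy":0,"wz":0}

```text
clock: 29.12
tcp_pos: [0.5547, -0.1744, 0.4234]
orientation: [-0.001, 0.996, 0.085, 0.0]
wrist_force: [1.6, 5.9, -0.9]
finger_gap: 0.0295
```

Call:
carry_out:
  motion:
    - {"jaw":-1,"tx":0.6,"ty":0,"tz":-0.82,"wx":0,"wy":0,"wz":0}
    - {"jaw":-1,"tx":0.65,"ty":0,"tz":-0.79,"wx":0,"wy":0,"wz":0}
    - {"jaw":-1,"tx":0.7,"ty":0,"tz":-0.75,"wx":0,"wy":0,"wz":0}
    - {"jaw":-1,"tx":0.74,"ty":0,"tz":-0.7,"wx":0,"wy":0,"wz":0}
    - {"jaw":-1,"tx":0.78,"ty":0,"tz":-0.66,"wx":0,"wy":0,"wz":0}
    - {"jaw":-1,"tx":0.7,"ty":0,"tz":-0.5,"wx":0,"wy":0,"wz":0}
    - {"jaw":-1,"tx":0,"ty":0,"tz":0,"wx":0,"wy":0,"wz":0}

```text
clock: 30.0
tcp_pos: [0.5953, -0.1675, 0.4647]
orientation: [-0.001, 0.996, 0.085, -0.001]
wrist_force: [-1.7, 5.8, -2.0]
finger_gap: 0.0296
```

```bash
python3 - <<'E'
from h import *
look('w18'); 
E
```

```text
t 30.0 tcp [ 0.5953 -0.1675  0.4647] yaw 9.74 z [-0.0025  0.0017 -1.    ] F [-1.7309  5.7566 -1.9925] gap 0.0296 q [-0.404   0.3986  0.3145  1.4896  0.0006  2.5676]
```

View pics/w18.png

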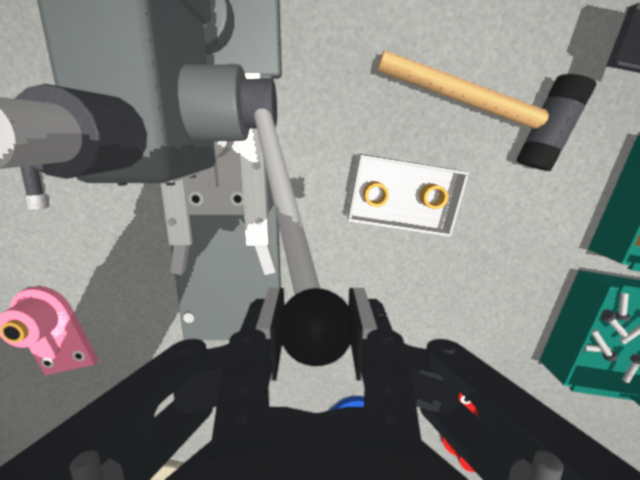

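Lever back up. Release, rise, and retreat.

Call:
carry_out:
  motion:
    - {"jaw":1,"tx":0,"ty":0,"tz":0,"wx":0,"wy":0,"wz":0}
    - {"jaw":1,"tx":0,"ty":0,"tz":0,"wx":0,"wy":0,"wz":0}
    - {"jaw":1,"tx":0,"ty":0,"tz":0,"wx":0,"wy":0,"wz":0}
    - {"jaw":1,"tx":0,"ty":0,"tz":0,"wx":0,"wy":0,"wz":0}
    - {"jaw":1,"tx":0,"ty":0,"tz":0,"wx":0,"wy":0,"wz":0}
    - {"jaw":1,"tx":0,"ty":0,"tz":-1,"wx":0,"wy":0,"wz":0}
    - {"jaw":1,"tx":0,"ty":0,"tz":-2,"wx":0,"wy":0,"wz":0}
    - {"jaw":1,"tx":0,"ty":0,"tz":-1.5,"wx":0,"wy":0,"wz":0}
    - {"jaw":1,"tx":-2,"ty":0,"tz":0,"wx":0,"wy":0,"wz":0}
    - {"jaw":1,"tx":-2,"ty":0,"tz":0,"wx":0,"wy":0,"wz":0}
    - {"jaw":1,"tx":-2,"ty":0,"tz":0,"wx":0,"wy":0,"wz":0}
    - {"jaw":1,"tx":-2,"ty":-2,"tz":0,"wx":0,"wy":0,"wz":0}
    - {"jaw":1,"tx":-2,"ty":-2.5,"tz":0,"wx":0,"wy":0,"wz":0}
    - {"jaw":1,"tx":-2,"ty":-2.5,"tz":0,"wx":0,"wy":0,"wz":0}
    - {"jaw":1,"tx":-2,"ty":-2.5,"tz":0,"wx":0,"wy":0,"wz":0}
    - {"jaw":1,"tx":0,"ty":-2.5,"tz":0,"wx":0,"wy":0,"wz":0}
    - {"jaw":1,"tx":0,"ty":0,"tz":0,"wx":0,"wy":0,"wz":0}

```text
clock: 32.17
tcp_pos: [0.436, -0.0723, 0.5118]
orientation: [0.0, 0.996, 0.086, 0.001]
wrist_force: [0.7, -0.6, -0.1]
finger_gap: 0.0853
```

```bash
python3 - <<'E'
from h import *
look('w19');look('t19','top');c,im=look('s19','scene');save('s19c',cv2.resize(im[180:400,200:400],None,fx=2.7,fy=2.7,interpolation=cv2.INTER_CUBIC))
E
```

```text
t 32.17 tcp [ 0.436  -0.0723  0.5118] yaw 9.85 z [ 0.0019 -0.0008 -1.    ] F [ 0.6537 -0.6428 -0.1424] gap 0.0853 q [-0.3463  0.0421 -0.0254  1.5012 -0.0001  2.6234]
t 32.23 tcp [ 0.4366 -0.073   0.5115] yaw 9.81 z [ 0.0018 -0.001  -1.    ] F [ 0.0718 -0.2342 -0.3647] gap 0.0852 q [-0.3474  0.0433 -0.0248  1.5006 -0.0004  2.623 ]
t 32.27 tcp [ 0.4369 -0.0735  0.5112] yaw 9.76 z [ 0.0014 -0.0009 -1.    ] F [ 0.1645 -0.2502  0.1605] gap 0.0856 q [-0.3481  0.0442 -0.0247  1.5003 -0.0004  2.6231]
```

View pics/w19.png

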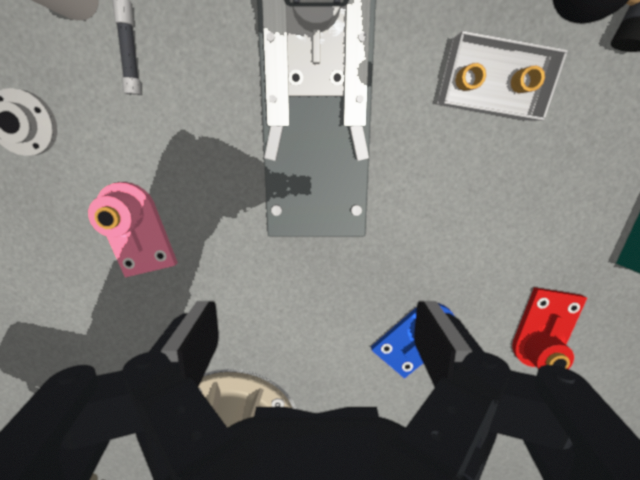

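View pics/t19.png

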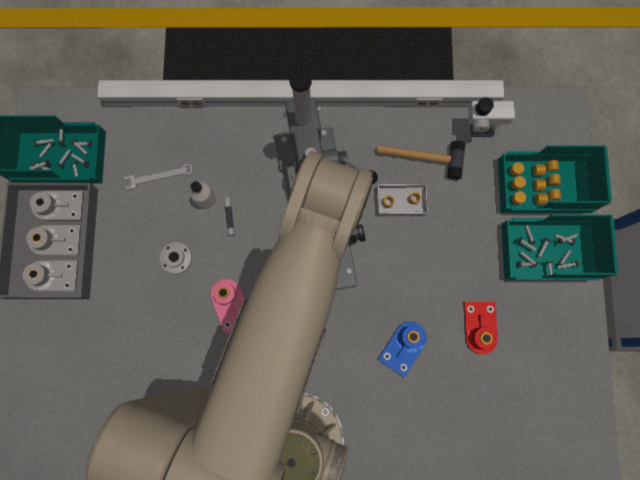

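View pics/s19c.png

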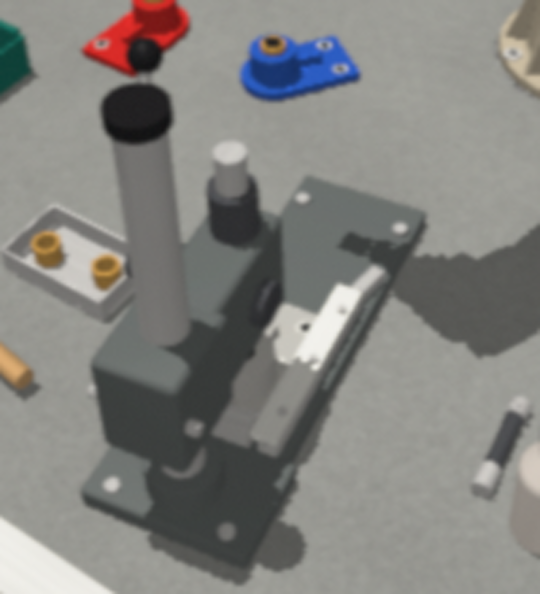

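```bash
python3 - <<'E'
from h import *
a=cv2.imread('pics/s10.png')[290:330,270:320];b=cv2.imread('pics/s19.png')[290:330,270:320]
save('cmp',np.hstack([cv2.resize(i,None,fx=8,fy=8,interpolation=cv2.INTER_CUBIC) for i in(a,b)]))
c=dict(np.load('w19.npz'));p=np.load('press.npy')
for uv in [(289,96),(345,96),(317,96)]:
    o=unproj(c,uv,.032);print(R.from_euler('z',-p[2]).as_matrix()@(o-[p[0],p[1],0]))
im=cv2.imread('pics/w19.png');save('w19c',cv2.resize(im[0:170,240:400],None,fx=3.5,fy=3.5,interpolation=cv2.INTER_CUBIC))
E
```

```text
[-0.0966  0.0337  0.032 ]
[-0.0964 -0.035   0.032 ]
[-0.0965 -0.0007  0.032 ]
```

View pics/cmp.png

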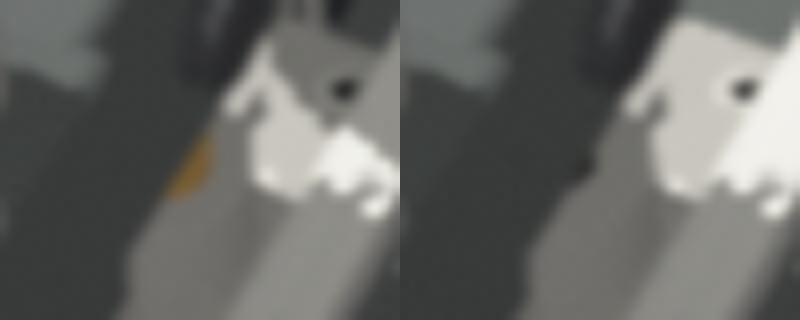

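View pics/w19c.png

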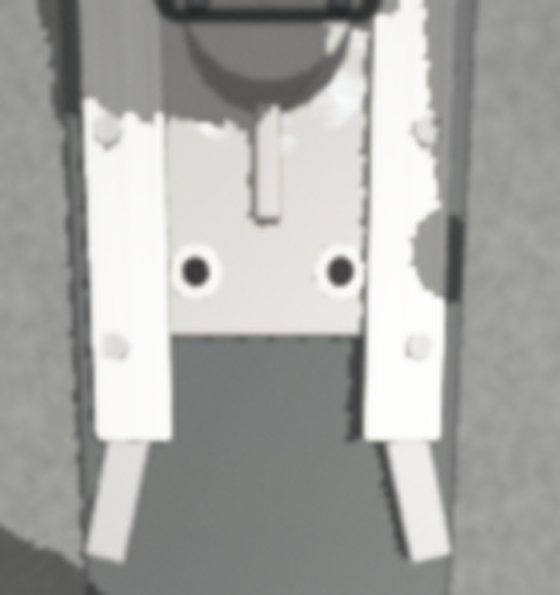

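```bash
python3 - <<'E'
from h import *
p=np.load('press.npy')
for n,k,t in (('w19',(0+300,438.5/3.5),(317,334.5/3.5)),('w9',(200,325),(315,290.5))):
  c=dict(np.load(n+'.npz'))
  for uv,z in((k,.043),(t,.032)):
    o=unproj(c,uv,z);print(n,R.from_euler('z',-p[2]).as_matrix()@(o-[p[0],p[1],0]))
E
```

```text
w19 [-0.1308  0.0201  0.043 ]
w19 [-0.096  -0.0007  0.032 ]
w9 [-0.1299  0.0491  0.043 ]
w9 [-0.1194  0.0009  0.032 ]
```

```bash
python3 - <<'E'
from h import *
print(env.hand_in())
E
```

```text
the job is handed in; nothing more can be done
None
```

I pressed the bushing into the bracket and handed the job in at about 32 s of the 72 s allowed; the bracket is still in the press.

I took the loose grey bracket, set it on the bed boss end first, and slid it under the keeper strips. I then pushed the tail with closed fingers until the nose met the back stop. After that I pulled the lever down by its ball to its stop, followed it back up, let go and moved clear.

**Nose home:** the fingertip did not move while the push rose from 14 to 20 N. The tail measured 95.3 mm before the ram axis just before pressing; a nose against the stop gives 95 mm.

**After pressing:** the tail read 96.0 mm, with the rail front in the same picture reading 0.8 mm long. That leaves it at about 95.2 mm, so the bracket did not move.

**Lever stop:** the force at the ball rose from 4 to 26 N with little further movement, so I took it as the depth stop. The lever is back at rest.

**Flush:** the brass that stood proud under the ram before is no longer visible in the scene picture. I did not measure the flushness directly, because the press head hides the boss from above.

**Other things on the bench:** the final top and scene pictures show them where they started, except a few partly hidden by the arm. No check disagreed.

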